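Move the orange specimen carrier from the rack to its mark on the drying rail

TASK

Take the orange specimen carrier out of its crowded storage rack and stand it upright in the slot of the turning block, letting go of it there so that you can take its hook the other way. Then hook it onto the steel rail at the open, green-marked end and slide it along the rail until its hook hangs centred over the yellow band. Leave it hanging freely there, and do not disturb the other carriers, the bottle or the jar.

Things in the scene. Friction and masses are not known exactly. Their poses are not given: they have to be found in the camera images.
- carrier: Orange specimen carrier, loose, 0.22 kg, 142 mm tall: a plate 10 (x) by 90 (y) by 70 mm (z) with a C-shaped hook 24 mm wide (y) on top. Origin: centre of the plate's underside, z up. Starts upright in one of the rack's three slots, axes parallel to the rack's. Mass centre at x = 0, 60 mm up, so it hangs upright. Pinch the hook's top from above along y (24 mm) or x (30 mm)
- hook_seat (a point): centre of the underside of the orange carrier's crown, (0, 0, 134) mm in its frame, same axes. The crown (orange) spans x = -15 to 15, z = 134 to 142 mm; the front lip (x = 9 to 15) hangs from it down to z = 104; the back leg is at x = -15 to -9. Inside width 18 mm in x. Hung, this point rests on top of the bar, 6 mm above its axis
- hook_mouth (a point): centre of the orange carrier's hook opening, (12, 0, 91) mm in its frame, same axes. The mouth opens to the carrier's +x, from z = 78 (shoulder) to 104 mm (lip's end): the bar enters here sideways, and once it is under the crown the carrier is lowered 37 mm onto it. Fingers pinching along x must stay above z = 104 mm
- blue_carrier: carrier of the same shape with blue plate and crown, loose in another slot of the rack; leave it alone
- grey_carrier: carrier of the same shape with grey plate and crown, loose in another slot of the rack; leave it alone
- rack: white storage rack, fixed, about 138 (x) by 112 (y) by 40 mm tall; origin: centre of its underside. Three slots, 14 mm wide, along its y at x = -38, 0 and 38 mm; slot floor at z = 10 mm, on which the upright carriers stand. Neighbouring hooks are only 8 mm apart in x, so fingers fit only at the y sides of a hook
- block: grey turning block, fixed, on a dark base 70 (x) by 130 (y) mm, 45 mm tall; origin: centre of its underside. One funnel slot along its y for a carrier's foot: 12.5 by 96 mm at its floor (z = 10 mm), about 28 by 106 mm at the top. A carrier stands in it upright, its origin 10 mm above the block's, its x parallel to the block's, either way round
- rail: drying rail, fixed: steel bar 12 mm thick along its y, axis at z = 170 mm, 440 mm long, end posts at y = -224 and 224 (to z = 182); origin: on the bench under mid-bar. Guide bars (top z = 104 mm) at x = -28 and 28 from y = -200 to 50 stop a carrier entering there; a hung carrier's plate slides between them, 42 mm above the bench
- load_point (a point): on the bar's axis at the middle of the open loading end (no guide bars, green patch on the base below), 130 mm from mid-bar along the rail's +y; axes as the rail's (y along the bar). Hook on here within 30 mm along the bar
- mark: yellow band painted on the rail's bar, 34 mm long, with a yellow stripe on the base plate below; fixed; origin on the bar's axis at the band's middle, axes as the rail's (y along the bar)
- bottle: white bottle with red cap, 56 mm thick, 140 mm tall, loose, between rack and block; origin: centre of its underside; leave it alone
- jar: amber jar with black lid, 68 mm thick, 75 mm tall, loose, beyond the rail; origin: centre of its underside; leave it alone
Mind the look-alikes: they are no part of the job. What is shaped like the carrier but purple or turquoise is not meant.

How it is judged (in metres and radians):
On the way, in this order (a step that is already met when the one before it is completed fails the run):
1. the orange carrier stands upright in the turning block's slot, let go of (horizontal distance between carrier and block below 0.01 m and z of carrier in the frame of block between 0.006 and 0.015 m and angle between carrier's own z axis and vertical below 0.12 rad and contact force between the fingers and carrier below 0.1 N and linear speed of carrier below 0.03 m/s), for 0.2 s.
2. its hook is over the rail at the open loading end (x of hook_seat in the frame of load_point between -0.008 and 0.008 m and y of hook_seat in the frame of load_point between -0.05 and 0.05 m and z of hook_seat in the frame of load_point between 0.002 and 0.025 m and angle between carrier's own z axis and vertical below 0.2 rad), for 0.1 s.
At the end, for the whole second after the job is handed in: the orange carrier hangs by its hook on the rail, upright within 0.15 rad, at rest, its hook centred over the yellow band within 10 mm along the rail (y of hook_seat in the frame of mark between -0.01 and 0.01 m and x of hook_seat in the frame of mark between -0.008 and 0.008 m and z of hook_seat in the frame of mark between 0.002 and 0.01 m and angle between carrier's own z axis and vertical below 0.15 rad and linear speed of carrier below 0.03 m/s and contact force between carrier and rail above 0.3 N); the robot touches nothing.
It fails at once if the blue carrier is moved more than 20 mm or tipped (distance of blue_carrier from where it was at the start of the episode above 0.02 m or angle between blue_carrier's own z axis and vertical above 0.3 rad).
It fails at once if the grey carrier is moved more than 20 mm or tipped (distance of grey_carrier from where it was at the start of the episode above 0.02 m or angle between grey_carrier's own z axis and vertical above 0.3 rad).
It fails at once if the bottle is moved more than 20 mm or tipped (distance of bottle from where it was at the start of the episode above 0.02 m or angle between bottle's own z axis and vertical above 0.3 rad).
It fails at once if the jar is moved more than 20 mm or tipped (distance of jar from where it was at the start of the episode above 0.02 m or angle between jar's own z axis and vertical above 0.3 rad).
It also fails if it takes over 69 s, if anything falls off the work surface, if the arm or the gripper's body presses on something with over 40 N, if the wrist force passes 120 N, or if a joint passes its speed limit or range.

ROBOT

A 7-joint arm with a two-finger parallel gripper is mounted at the origin on the work surface. World frame = base frame: x ahead of the robot, y to its left, z up, the work surface at z = 0. Lengths are in mm, angles in rad, forces in N, time in s.
With the tool pointing down it reaches from about 350 to 900 mm from the base axis. Payload 19.9 kg.
Tool frame: the origin (TCP) lies midway between the tips of the shut fingers; the grasp point (between the pads) lies 19 mm behind it; z points along the fingers, y is the direction in which the jaws open and shut (so a half turn about z gives the same grasp; the last joint's range is limited). The gripper opens to 85 mm and grips with 20 to 120 N. Pads are 22 mm wide; open, the fingers measure 114 mm over their backs; the gripper's body (76 mm by 85 mm) begins 54 mm behind the grasp point. The pads swing forward as they close: fully open they stand 13 mm farther back than shut.
Start: joints at [-1.363, 0.417, -0.01, 1.614, 0.005, 1.111, -0.053], TCP at [154.497, 605.584, 231.26] pointing down, gripper open.
Joint ranges: [-2.81, 2.81], [-0.39, 2.02], [-1.27, 1.25], [0.06, 2.57], [-1.19, 4.33], [0.19, 2], [-2.82, 2.82]. Speed limits (rad/s): [1.89, 1.89, 2.39, 2.39, 3.01, 3.01, 3.01].

INTERFACE

Orientations are given as a unit quaternion [x, y, z, w].
In Python, from bench import bot gives the robot as it stands.
- The arm moves only by the tool apply_moves, never from a script. Its argument "moves" is text: rows parted by semicolons, each of 7 numbers parted by spaces: the shift along the tool's x, y, z in mm, then the turn, a rotation vector about the tool's x, y, z in rad, then the finger opening in mm, from 0 to 85.4. In form: tx ty tz rx ry rz hand; .... A call has 1 to 8 rows; each row shifts and turns the commanded pose from where the row before left it, along the tool's axes as they then stand; what a row does not reach is not made up. A row lasts 1/12 s, in which the tool goes at most 41.7 mm and 7.16 degrees, less where a joint would pass 70% of its speed; a pose out of reach is approached as far as the arm can. A call with a gripper value outside its range is refused whole. The fingers move at their own pace and stop on an object; the grip force is fixed at half the most. Time passes only in rows, so rows that do not move let the fingers close. It gives the time, the measured TCP pose, the force and the opening at its end, in the units of the state.
- bot.get_obs(): the state, without advancing time (a new reading comes with each control period).
- bot.camera(name): name is "scene" or "top" or "wrist"; returns a dict with "pixels" (400x640x3 uint8, red, green, blue), "fov_y" (degrees; the focal length in pixels is half the picture's height over the tangent of half this angle, whatever the lens; pixels are square), "cx", "cy" (the principal point, pixels), "eye" and "rotation" of the camera in the world; the wrist camera has in their place "tool_from_camera" (4x4, takes a point from camera to tool coordinates, whose origin is the TCP and whose axes are the flange's). Camera axes: x right, y up, looking along -z (the intrinsics and any distortion apply to the point x, -y, -z); pixel columns grow to the right and rows downward; lengths in mm; the calibration is good to about 2 mm. A picture is of the moment at which its call begins: read the wrist's pose just before it. There is no depth.
- bot.sign_off(): hands the job in, once; it reports no verdict.
Trained networks look in the newest picture that a camera, given by its name, has taken for a name from the list of things; names that differ only in an ending like _2 or _b are one class to them, and where a whole thing is asked for, a point or a joint stands for the part that bears it (a point fixed in the world has none). Each returns a list of dicts, best first, with "conf" (0 to 1); they miss things now and then, are a little off and sometimes report something else, mostly with a low value. They report only what shows in the picture. A call takes as long as a camera call. They do not tell look-alikes from the thing itself.
- bot.outline_of(camera, label): "mask" (400x640 bool, what is visible of it).
- bot.spot_point(camera, label): "centre" ([x, y, z] in mm, in world coordinates, good to about 4 mm: a listed point, or the origin of a listed thing).
The state is a dict: "t": time; "joints": joint angles; "dq": joint speeds; "joint_efforts": joint torques, N m; "ee_pos": TCP position; "orientation": TCP orientation; "ft_force": force on the tool from outside, world axes, zero at the start; "moment": the same for the moment, N m; "opening": opening from 0.0 (shut) to 1.0 (fully open).
Only numpy, scipy, OpenCV 4.12 (cv2) and the standard library are available. Lean on these libraries where they do the work, as an engineer would, in place of code of your own. Each camera call takes 0.05 s, during which the arm holds its last target.

## Working session

There is one attempt and no reset: what is moved stays moved. The work goes in short steps, Python scripts to look and compute and a tool call to move; the robot and the scene stay as the last step left them, time stands still between calls to the robot, and variables do not carry over. Pictures are saved under pics/ and viewed, and the job is handed in when it is done.

Besides the shell and the picture viewer there is one more tool, called after ">>>" as name(argument=value, ...), one argument or row to a line, values as JSON. apply_moves: Moves the arm, as the interface text tells. Its arguments: {"type":"object","properties":{"moves":{"type":"string"}},"required":["moves"]}

```bash
ls; mkdir -p pics; cat > h.py <<'E'
from bench import bot
import numpy as np, cv2
from scipy.spatial.transform import Rotation as R
def save(c,name):
    im=c["pixels"]; cv2.imwrite("pics/"+name,cv2.cvtColor(im,cv2.COLOR_RGB2BGR))
E
python3 - <<'E'
from h import *
np.set_printoptions(precision=3,suppress=True)
print(bot.get_obs())
for n in ["scene","top","wrist"]:
    c=bot.camera(n); save(c,n+"0.png")
    print(n,{k:v for k,v in c.items() if k!="pixels"})
    if n!="wrist":
        for l in ["carrier","hook_seat","hook_mouth","blue_carrier","grey_carrier","rack","block","rail","load_point","mark","bottle","jar"]:
            print(l,[(np.round(d["centre"],1),round(d["conf"],2)) for d in bot.spot_point(n,l)])
print(bot.get_obs()["t"])
E
```

```text
pics
{'t': 0.0, 'joints': array([-1.363,  0.418, -0.01 ,  1.614,  0.005,  1.111, -0.053]), 'dq': array([ 0.001,  0.   , -0.001, -0.001, -0.001,  0.   ,  0.   ]), 'joint_efforts': array([  0.   , -86.444,   0.679, -43.489,   0.019,   0.008,  -0.   ]), 'ee_pos': array([154.419, 605.257, 230.662]), 'orientation': array([ 0.125,  0.992, -0.001, -0.   ]), 'ft_force': array([ 0.267, -1.348, -0.471]), 'moment': array([-0.003, -0.018, -0.006]), 'opening': 0.9985907153733212}
scene {'fov_y': 46.70394625789498, 'cx': 322.20967904925186, 'cy': 208.57685675928252, 'eye': array([1075.639,  562.393,  804.403]), 'rotation': array([0.143, 0.391, 0.852, 0.319])}
carrier [(array([369.6, -44.9,   3.4]), 0.91), (array([ 330.2, -263.3,   -5.1]), 0.79), (array([ 498.8, -369.2,   -1.1]), 0.61), (array([ 468.7, -218.3,    7.8]), 0.6)]
hook_seat [(array([ 331.9, -267.6,  134.2]), 0.92), (array([373.8, -42.9, 136.5]), 0.69), (array([ 475.8, -217.5,  141.8]), 0.57), (array([ 502.2, -373.7,  136.1]), 0.57)]
hook_mouth [(array([ 472. , -208. ,  104.5]), 0.89), (array([363. , -31.7,  93.5]), 0.82), (array([ 503.3
[... 1314 characters left out ...]
1]), 0.6), (array([ 466.9, -180.7,    6.7]), 0.59)]
grey_carrier [(array([ 478. , -256.8,   10.5]), 0.6)]
rack [(array([ 470.7, -216.9,   -1.1]), 0.62)]
block [(array([452.9, 222. ,   1.3]), 0.97)]
rail [(array([627.5, -41.2,  -0.5]), 0.57)]
load_point []
mark [(array([ 641.8, -105.5,  169.1]), 0.87)]
bottle [(array([489. ,  21.6,  -0. ]), 0.85)]
jar [(array([800.1,  46.8,  -1.8]), 0.71)]
wrist {'fov_y': 67.06184289164416, 'cx': 318.4884744410011, 'cy': 196.38935760158205, 'tool_from_camera': array([[  -0.   ,    0.958,    0.286,   71.773],
       [   1.   ,    0.   ,    0.001,    0.14 ],
       [   0.001,    0.286,   -0.958, -143.38 ],
       [   0.   ,    0.   ,    0.   ,    1.   ]])}
1.35
```

View pics/scene0.png

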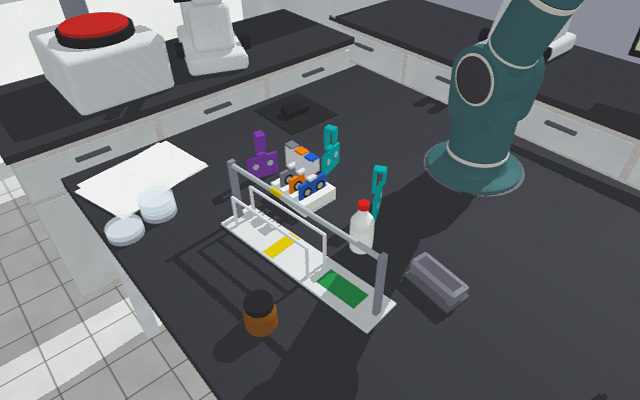

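View pics/top0.png

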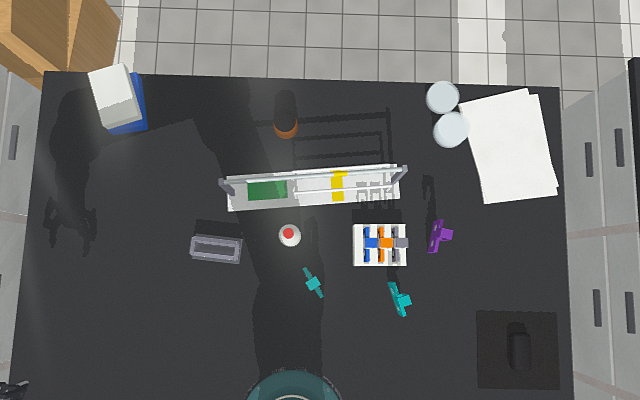

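View pics/wrist0.png

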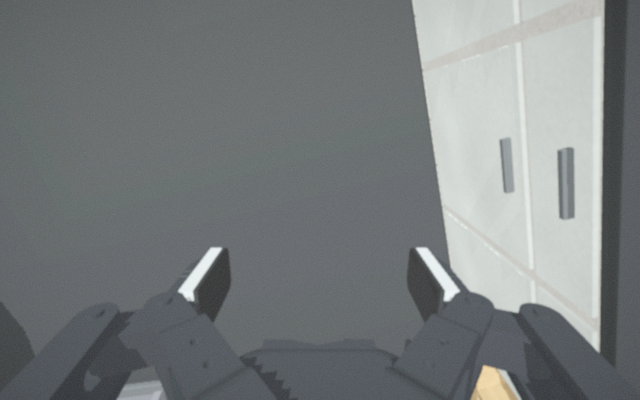

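```bash
python3 - <<'E'
import cv2
s=cv2.imread("pics/scene0.png");t=cv2.imread("pics/top0.png")
a=cv2.resize(s[120:220,230:350],None,fx=5,fy=5,interpolation=cv2.INTER_CUBIC)
cv2.imwrite("pics/c1.png",a)
b=cv2.resize(t[150:310,180:420],None,fx=3.3,fy=3.3,interpolation=cv2.INTER_CUBIC)
cv2.imwrite("pics/c2.png",b)
E
```

```text
(no output)
```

View pics/c1.png

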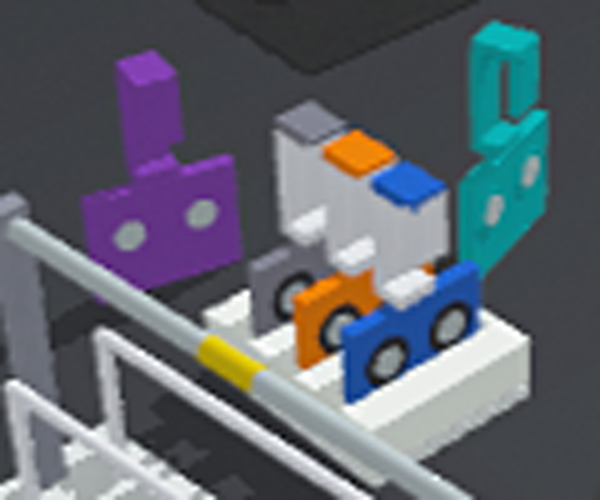

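View pics/c2.png

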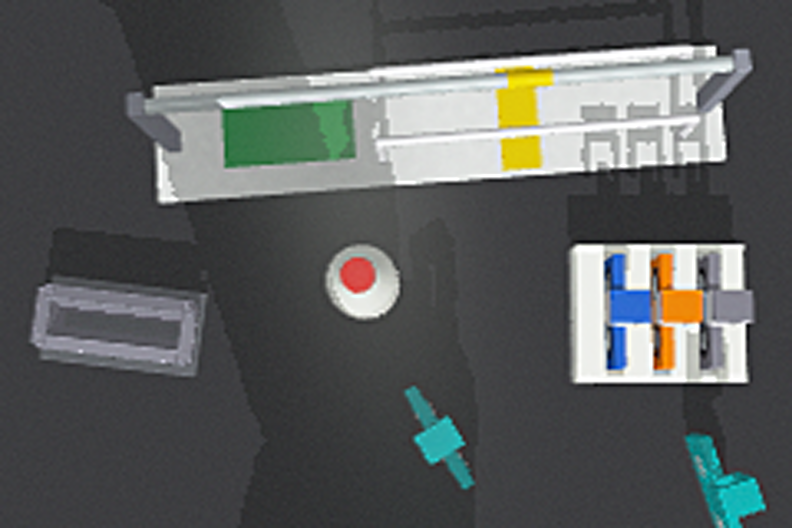

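```bash
cat >> h.py <<'E'
def yaw_of(q):
    m=R.from_quat(q).as_matrix(); return np.arctan2(m[1,0],m[0,0])
def st():
    o=bot.get_obs(); q=np.array(o["orientation"]); m=R.from_quat(q).as_matrix()
    print("t %.2f"%o["t"],"pos",np.round(o["ee_pos"],1),"yaw %.4f"%yaw_of(q),"tilt",np.round(m[:2,2],4),"open %.3f"%o["opening"],"F",np.round(o["ft_force"],1),"j",np.round(o["joints"],2))
    return o
def plan(p0,y0,p1,y1,n=None,hand=85,step=38,rstep=0.115):
    """rows from pose p0,yaw y0 to p1,y1 tool-down"""
    p0=np.array(p0,float);p1=np.array(p1,float);d=p1-p0
    dy=(y1-y0+np.pi)%(2*np.pi)-np.pi
    n=n or int(max(np.ceil(np.linalg.norm(d)/step),np.ceil(abs(dy)/rstep),1))
    y=y0;p=p0.copy();rows=[]
    for i in range(n):
        w=p0+d*(i+1)/n-p
        tx=round(w[0]*np.cos(y)+w[1]*np.sin(y),1);ty=round(w[0]*np.sin(y)-w[1]*np.cos(y),1);tz=round(-w[2],1)
        p+= [tx*np.cos(y)+ty*np.sin(y),tx*np.sin(y)-ty*np.cos(y),-tz]
        rz=round(-(y0+dy*(i+1)/n-y),3); y-=rz
        rows.append("%g %g %g 0 0 %g %g"%(tx,ty,tz,rz,hand))
    for i in range(0,n,8): print("; ".join(rows[i:i+8]))
    print("end",np.round(p,1),round(y,4))
    return p,y
E
python3 - <<'E'
from h import *
o=st()
plan([154.5,605.6,231.3],yaw_of(o["orientation"]),[410,225,330],3.14159)
E
```

```text
t 1.35 pos [154.5 605.6 231.3] yaw 2.8918 tilt [-0.     -0.0001] open 0.998 F [ 0.  -0.2  0.2] j [-1.36  0.42 -0.01  1.61  0.    1.11 -0.05]
-26.3 -23.5 -7.6 0 0 -0.019 85; -25.8 -24 -7.6 0 0 -0.019 85; -25.4 -24.5 -7.6 0 0 -0.02 85; -24.9 -25 -7.6 0 0 -0.019 85; -24.4 -25.5 -7.6 0 0 -0.019 85; -23.9 -25.9 -7.6 0 0 -0.019 85; -23.4 -26.3 -7.5 0 0 -0.02 85; -22.8 -26.9 -7.6 0 0 -0.019 85
-22.4 -27.2 -7.6 0 0 -0.019 85; -21.9 -27.7 -7.6 0 0 -0.019 85; -21.3 -28.1 -7.6 0 0 -0.019 85; -20.7 -28.5 -7.6 0 0 -0.02 85; -20.2 -28.9 -7.6 0 0 -0.019 85
end [410. 225. 330.] 3.1418
```

>>> apply_moves(
  moves="-26 -24 -8 0 0 -0.02 85; -26 -24 -8 0 0 -0.02 85; -25 -25 -8 0 0 -0.02 85; -25 -25 -8 0 0 -0.02 85; -24 -26 -8 0 0 -0.02 85; -24 -26 -8 0 0 -0.02 85; -23 -26 -8 0 0 -0.02 85; -23 -27 -8 0 0 -0.02 85",
)

```text
t: 2.02
ee_pos: [311.7, 369.1, 295.9]
orientation: [0.044, 0.999, 0.0, 0.0]
ft_force: [1.3, -0.0, 0.3]
opening: 0.993
```

>>> apply_moves(
  moves="-22 -27 -8 0 0 -0.02 85; -22 -28 -8 0 0 -0.02 85; -21 -28 -7 0 0 -0.02 85; -21 -28 -7 0 0 -0.02 85; -20 -29 -7 0 0 -0.01 85; 0 0 0 0 0 0 85",
)

```text
t: 2.52
ee_pos: [413.6, 220.1, 333.9]
orientation: [0.003, 1.0, 0.0, 0.001]
ft_force: [0.4, -0.9, -1.9]
opening: 0.996
```

```bash
python3 - <<'E'
from h import *
st()
c=bot.camera("wrist"); save(c,"w1.png")
print(bot.spot_point("wrist","block"))
E
```

```text
t 2.52 pos [413.6 220.1 333.9] yaw 3.1351 tilt [0.0026 0.0005] open 0.996 F [ 0.4 -0.9 -1.9] j [-0.82  0.04  0.27  1.86 -0.01  1.25  1.02]
[{'centre': [449.7, 218.7, 0.6], 'conf': 0.87}]
```

View pics/w1.png

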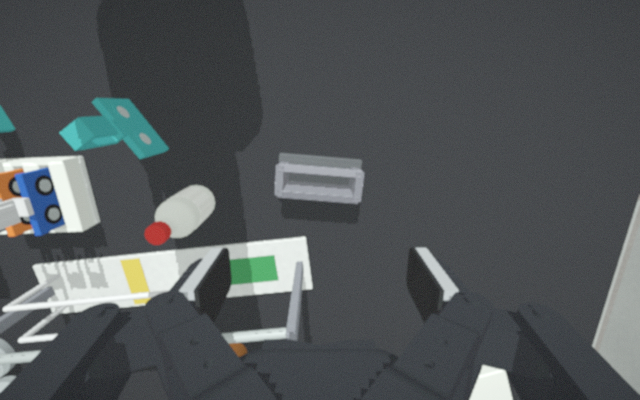

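```bash
cat >> h.py <<'E'
def cam_pose(c,o=None):
    if "eye" in c: return R.from_quat(c["rotation"]).as_matrix(),np.array(c["eye"])
    T=np.array(c["tool_from_camera"]); m=R.from_quat(o["orientation"]).as_matrix()
    return m@T[:3,:3], m@T[:3,3]+np.array(o["ee_pos"])
def proj(c,P,o=None):
    Rm,e=cam_pose(c,o); f=200/np.tan(np.radians(c["fov_y"]/2))
    q=(np.atleast_2d(P)-e)@Rm
    return np.c_[c["cx"]+f*q[:,0]/-q[:,2], c["cy"]-f*q[:,1]/-q[:,2]]
def onplane(c,uv,z,o=None):
    Rm,e=cam_pose(c,o); f=200/np.tan(np.radians(c["fov_y"]/2)); uv=np.atleast_2d(uv)
    d=np.c_[(uv[:,0]-c["cx"])/f,-(uv[:,1]-c["cy"])/f,-np.ones(len(uv))]@Rm.T
    return e+d*((z-e[2])/d[:,2])[:,None]
def local(P,x,y,yaw,z=0):
    P=np.atleast_2d(np.array(P,float)); c,s=np.cos(yaw),np.sin(yaw)
    return np.c_[x+c*P[:,0]-s*P[:,1], y+s*P[:,0]+c*P[:,1], z+P[:,2]]
def crop(im,u0,v0,u1,v1,k,name):
    a=cv2.resize(im[v0:v1,u0:u1],None,fx=k,fy=k,interpolation=cv2.INTER_CUBIC); cv2.imwrite("pics/"+name,cv2.cvtColor(a,cv2.COLOR_RGB2BGR))
import pickle
def snap(n,tag):
    o=bot.get_obs(); c=bot.camera(n); pickle.dump((c,o),open(tag+".pkl","wb")); save(c,tag+".png"); return c,o
def load(tag): return pickle.load(open(tag+".pkl","rb"))
E
python3 - <<'E'
from h import *
c,o=snap("wrist","w1b")
crop(c["pixels"],260,140,380,215,6,"w1c.png")
E
```

```text
(no output)
```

View pics/w1c.png

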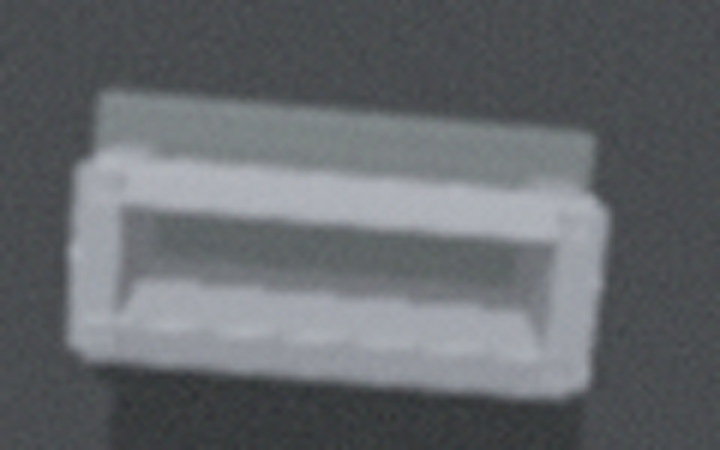

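```bash
python3 - <<'E'
from h import *
c,o=load("w1b")
off=np.array([260,140])
def w(pts,z):
    return onplane(c,np.array(pts)/6+off-0.4,z,o)
P=w([(80,160),(606,205),(585,397),(70,352)],45); print(P, P.mean(0)); 
d=P[1]-P[0]; e=P[2]-P[3]; print(np.linalg.norm(d),np.linalg.norm(e),[np.arctan2(-v[0],v[1]) for v in(d,e)], np.linalg.norm(P[3]-P[0]))
Q=w([(122,208),(557,240)],45); d=Q[1]-Q[0]; print(Q,Q.mean(0),np.linalg.norm(d),np.arctan2(-d[0],d[1]))
B=w([(100,90),(595,133)],0);d=B[1]-B[0]; print(B,np.linalg.norm(d),np.arctan2(-d[0],d[1]))
B=w([(100,90),(595,133)],4);d=B[1]-B[0]; print(B,np.linalg.norm(d),np.arctan2(-d[0],d[1]))
c2,o2=snap("top","t1")
E
```

```text
[[421.90283852 158.1993945   45.        ]
 [433.31590932 285.48756746  45.        ]
 [482.44590115 282.05249954  45.        ]
 [470.31882011 153.48677417  45.        ]] [451.99586727 219.80655892  45.        ]
127.79881518227192 129.13640785997154 [np.float64(-0.08942411620120491), np.float64(-0.09404765832238558)] 48.64479483065381
[[433.75360257 167.86692339  45.        ]
 [442.01500484 273.84137019  45.        ]] [437.88430371 220.85414679  45.        ] 106.29597425205466 -0.07779920357836877
[[411.90445614 157.39921336   0.        ]
 [423.67958847 288.20663622   0.        ]] 131.33634537189138 -0.08977686169616907
[[411.29021653 157.96352444   4.        ]
 [422.96639792 287.67172254   4.        ]] 130.23267588033445 -0.08977686169616879
```

>>> apply_moves(
  moves="-25 -29 0 0 0 0 85; -25 -29 0 0 0 0 85; -25 -29 0 0 0 0 85; -25 -29 0 0 0 0 85; -25 -29 0 0 0 0 85; -25 -29 0 0 0 0 85; -25 -29 0 0 0 0 85; -12 -15 0 0 0 0 85",
)

```text
t: 3.38
ee_pos: [598.8, 5.2, 331.6]
orientation: [0.0, 1.0, -0.001, -0.0]
ft_force: [0.7, 0.4, -0.7]
opening: 0.991
```

>>> apply_moves(
  moves="0 0 0 0 0 0 85; 0 0 0 0 0 0 85",
)

```text
t: 3.55
ee_pos: [597.2, 7.9, 331.4]
orientation: [-0.0, 1.0, -0.0, -0.001]
ft_force: [-0.4, 0.8, -0.3]
opening: 0.997
```

```bash
python3 - <<'E'
from h import *
st()
c,o=snap("wrist","w2")
for l in ["mark","load_point","rail","jar","bottle"]: print(l,bot.spot_point("wrist",l))
E
cp w2.png pics/ 2>/dev/null; ls pics
```

```text
t 3.55 pos [597.2   7.9 331.4] yaw -3.1415 tilt [-0.0014 -0.0005] open 0.997 F [-0.4  0.8 -0.3] j [-0.44  0.32  0.49  1.57 -0.15  1.29  1.64]
mark [{'centre': [635.1, -101.0, 171.3], 'conf': 0.68}]
load_point [{'centre': [617.1, 89.5, 171.8], 'conf': 0.58}]
rail [{'centre': [628.1, -33.7, -1.3], 'conf': 0.87}]
jar [{'centre': [801.7, 47.2, 2.7], 'conf': 0.81}]
bottle [{'centre': [488.4, 24.0, -2.7], 'conf': 0.96}]
c1.png
c2.png
scene0.png
t1.png
top0.png
w1.png
w1b.png
w1c.png
w2.png
wrist0.png
```

View pics/w2.png

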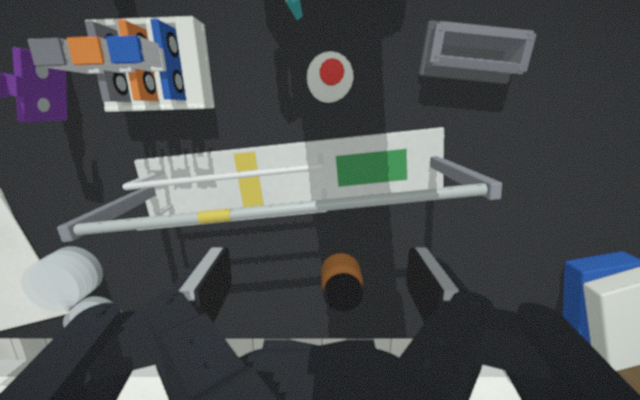

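```bash
python3 - <<'E'
from h import *
c,o=load("w2")
im=c["pixels"]
crop(im,180,195,260,235,9,"w2c.png")
crop(im,50,170,130,250,4,"w2d.png"); crop(im,440,160,520,220,5,"w2e.png")
hsv=cv2.cvtColor(im,cv2.COLOR_RGB2HSV); m=(hsv[...,0]>20)&(hsv[...,0]<32)&(hsv[...,1]>150)
ys,xs=np.nonzero(m&(np.arange(400)[:,None]>205)&(np.arange(640)<240)&(np.arange(640)>190))
print(len(xs),xs.mean(),ys.mean(),xs.min(),xs.max(),ys.min(),ys.max())
E
```

```text
<stdin>:8: RuntimeWarning: Mean of empty slice.
  ret = ret.dtype.type(ret / rcount)
Traceback (most recent call last):
ValueError: zero-size array to reduction operation minimum which has no identity
```

View pics/w2c.png

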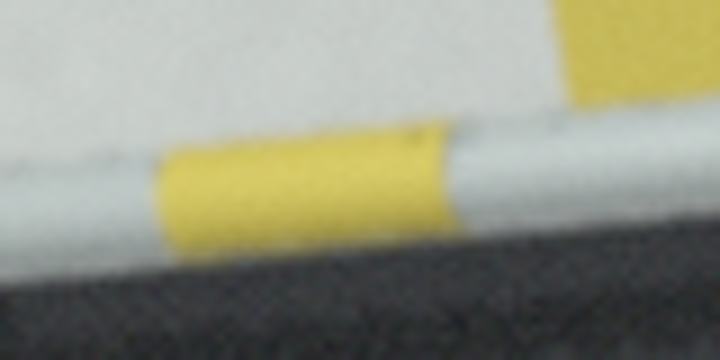

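View pics/w2d.png

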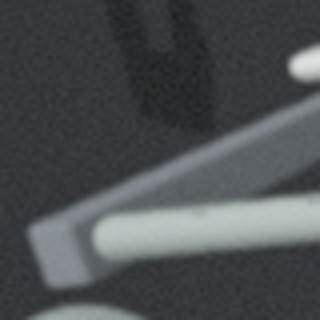

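View pics/w2e.png

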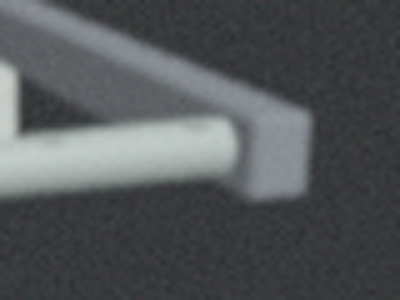

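```bash
python3 - <<'E'
from h import *
c,o=load("w2")
uv=np.array([[73.8,229.3],[487.6,189.4],[198.6,217.4],[230.6,214.8],[214.6,216.1]])-0.4
P=onplane(c,uv,170,o); print(np.round(P,1)); 
d=P[1]-P[0]; print(np.linalg.norm(d),np.arctan2(-d[0],d[1]),(P[0]+P[1])/2)
d=P[3]-P[2]; print(np.linalg.norm(d),np.arctan2(-d[0],d[1]))
# same in top view
c2,o2=load("t1"); 
t=c2["pixels"]; crop(t,210,150,420,225,3.8,"t1c.png")
print(proj(c2,P))
E
```

```text
[[ 653.1 -259.8  170. ]
 [ 608.   183.7  170. ]
 [ 639.2 -122.1  170. ]
 [ 636.3  -87.4  170. ]
 [ 637.7 -104.7  170. ]]
445.779793882333 0.10123166923597451 [630.5480416  -38.04572176 170.        ]
34.830301628908835 0.08558131290393893
[[404.58573884 168.88268005]
 [222.73920015 181.50319335]
 [348.55873256 172.7105629 ]
 [334.38201655 173.4751859 ]
 [341.46333984 173.09325382]]
```

View pics/t1c.png

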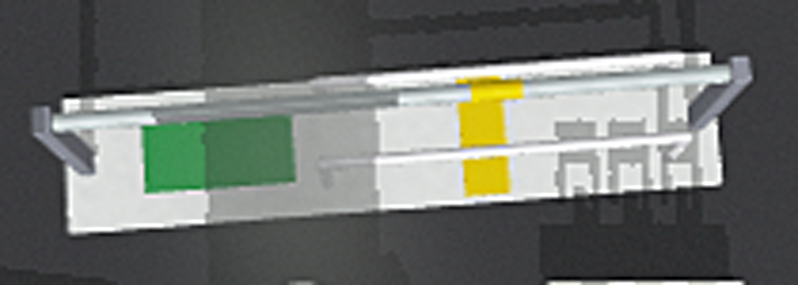

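>>> apply_moves(
  moves="21 -28 -1 0 0 0 85; 21 -28 -1 0 0 0 85; 21 -28 -1 0 0 0 85; 21 -28 -1 0 0 0 85; 21 -28 -1 0 0 0 85; 21 -28 -1 0 0 0 85; 21 -28 -1 0 0 0 85; 20 -27 -1 0 0 0 85",
)

```text
t: 4.52
ee_pos: [428.8, -216.3, 340.6]
orientation: [-0.0, 1.0, 0.0, 0.0]
ft_force: [1.2, -0.6, -0.5]
opening: 0.995
```

>>> apply_moves(
  moves="0 0 0 0 0 0 85; 0 0 0 0 0 0 85",
)

```text
t: 4.68
ee_pos: [429.4, -216.4, 340.9]
orientation: [0.001, 1.0, 0.0, 0.001]
ft_force: [0.9, 0.5, -0.6]
opening: 0.992
```

```bash
python3 - <<'E'
from h import *
st()
c,o=snap("wrist","w3")
for l in ["carrier","hook_seat","rack","blue_carrier","grey_carrier"]: print(l,bot.spot_point("wrist",l))
crop(c["pixels"],200,80,420,280,3.6,"w3c.png")
E
```

```text
t 4.68 pos [ 429.4 -216.4  340.9] yaw 3.1396 tilt [0.0015 0.0004] open 0.992 F [ 0.9  0.5 -0.6] j [-0.21  0.06  0.65  1.83 -0.04  1.26  2.02]
carrier [{'centre': [501.2, -372.2, 0.6], 'conf': 0.72}, {'centre': [328.4, -265.2, 0.2], 'conf': 0.63}, {'centre': [368.7, -46.9, 2.9], 'conf': 0.63}, {'centre': [472.8, -222.4, 11.0], 'conf': 0.56}]
hook_seat [{'centre': [331.9, -264.9, 132.2], 'conf': 0.71}, {'centre': [496.5, -369.2, 135.9], 'conf': 0.7}, {'centre': [466.4, -221.9, 147.9], 'conf': 0.6}, {'centre': [366.2, -45.1, 134.2], 'conf': 0.6}]
rack [{'centre': [473.3, -222.3, -2.2], 'conf': 0.61}]
blue_carrier [{'centre': [469.4, -184.2, 13.6], 'conf': 0.75}]
grey_carrier [{'centre': [477.8, -263.3, 7.5], 'conf': 0.73}]
```

View pics/w3.png

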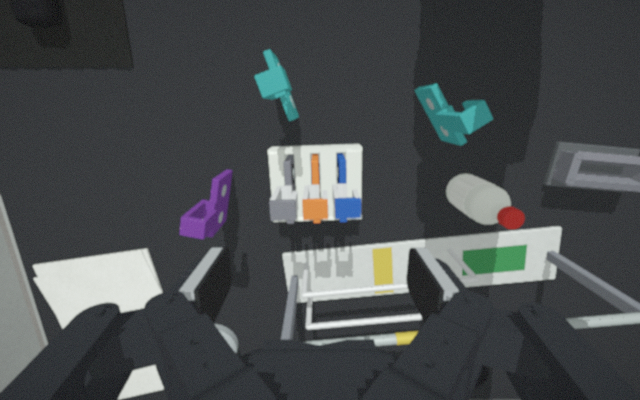

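View pics/w3c.png

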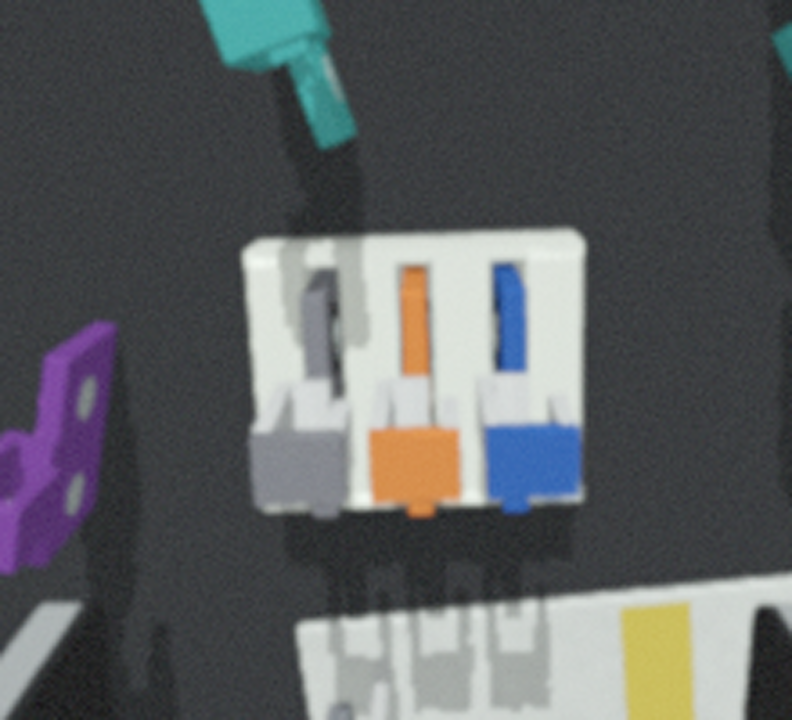

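```bash
python3 - <<'E'
from h import *
c,o=load("w3")
crop(c["pixels"],262,160,370,230,7,"w3d.png")
cs=bot.camera("scene"); pickle.dump((cs,None),open("s1.pkl","wb")); crop(cs["pixels"],270,130,350,220,6.5,"s1c.png")
# hypothesis overlay numbers: orange carrier at (472,-221,10), yaw +90 / -90
E
```

```text
(no output)
```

View pics/w3d.png

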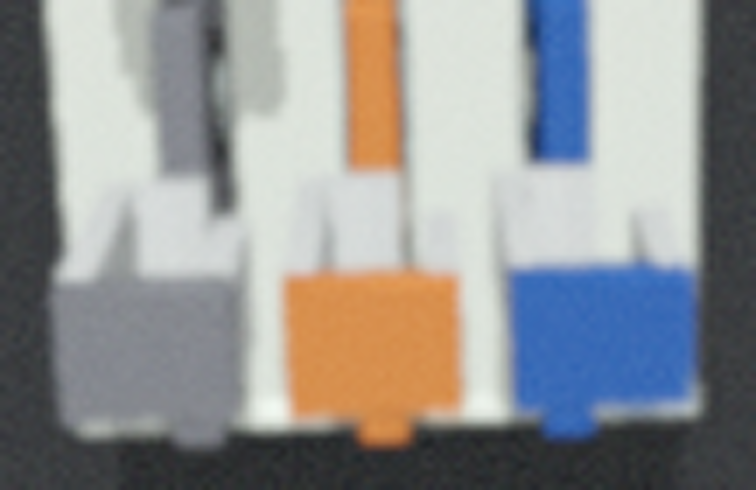

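View pics/s1c.png

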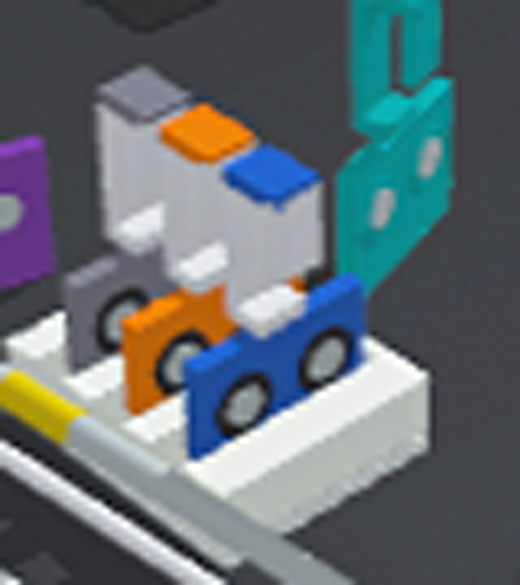

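```bash
python3 - <<'E'
from h import *
c,o=load("w3")
def w(p,z): return onplane(c,np.array(p,float)/7+[262,160]-0.4,z,o)
P=w([(285,278),(458,278),(462,410),(293,418)],152); print(np.round(P,1))
print("rows of z144 near edge",np.round(w([(285,275),(458,272)],144),1))
# plate top z=80, visible near end edges in w3c (3.6x, off 200,80)
def w2(p,z): return onplane(c,np.array(p,float)/3.6+[200,80]-0.4,z,o)
print(np.round(w2([(402,268),(426,268),(402,374),(430,374)],80),1))
# rack top z=40 corners
Q=w2([(244,246),(584,232),(584,500)],40);print(np.round(Q,1))
for hx,hy in [(472,-221),(470,-221)]:
  for yw in (np.pi/2,):
    pts=local([(-15,-12,142),(-15,12,142),(15,12,142),(15,-12,142),(-15,12,134),(15,12,134)],hx,hy,yw,10)
    print((proj(c,pts,o)-[262,160]+.4)*7)
E
```

```text
[[ 460.4 -235.5  152. ]
 [ 460.5 -207.   152. ]
 [ 483.6 -206.2  152. ]
 [ 485.  -234.6  152. ]]
rows of z144 near edge [[ 462.4 -236.   144. ]
 [ 461.9 -206.8  144. ]]
[[ 419.2 -226.5   80. ]
 [ 419.2 -217.6   80. ]
 [ 459.9 -226.9   80. ]
 [ 459.9 -216.1   80. ]]
[[ 416.2 -291.7   40. ]
 [ 410.8 -153.5   40. ]
 [ 526.9 -149.    40. ]]
[[284.612263   412.34110165]
 [282.00657019 275.69383639]
 [464.33547865 275.300099  ]
 [463.39708962 411.96897898]
 [284.53848363 261.64327255]
 [462.93468133 261.25659599]]
[[284.39899713 401.15705197]
 [281.78475841 264.06162361]
 [464.41535998 263.66602068]
 [463.47389299 400.78318102]
 [284.32556259 250.23960967]
 [463.01056883 249.85114265]]
```

```bash
python3 - <<'E'
from h import *
o=st()
plan(o["ee_pos"],3.1396,[472,-221,230],1.611,hand=60,rstep=.11)
E
```

```text
t 5.03 pos [ 430.5 -214.9  340.2] yaw -3.1402 tilt [-0.0003 -0.0002] open 0.994 F [1.2 0.1 0.5] j [-0.22  0.06  0.65  1.83 -0.04  1.26  2.02]
-3 -0.4 7.9 0 0 0.109 60; -3 -0.1 7.8 0 0 0.109 60; -2.9 0.2 7.9 0 0 0.11 60; -3 0.5 7.9 0 0 0.109 60; -2.8 0.9 7.9 0 0 0.109 60; -2.8 1.2 7.8 0 0 0.109 60; -2.6 1.4 7.9 0 0 0.109 60; -2.4 1.8 7.9 0 0 0.109 60
-2.3 2 7.9 0 0 0.11 60; -2 2.2 7.8 0 0 0.109 60; -1.7 2.4 7.9 0 0 0.109 60; -1.5 2.6 7.9 0 0 0.109 60; -1.2 2.8 7.9 0 0 0.109 60; -0.8 2.9 7.8 0 0 0.11 60
end [ 472. -221.  230.] 1.6106
```

>>> apply_moves(
  moves="-3 0 8 0 0 0.11 60; -3 0 8 0 0 0.11 60; -3 0 8 0 0 0.11 60; -3 0.5 8 0 0 0.11 60; -3 1 8 0 0 0.11 60; -3 1 8 0 0 0.11 60; -2.5 1.5 8 0 0 0.11 60; -2.5 2 8 0 0 0.11 60",
)

```text
t: 5.7
ee_pos: [454.7, -218.5, 275.8]
orientation: [0.428, 0.904, -0.0, -0.0]
ft_force: [-0.7, 0.7, 0.2]
opening: 0.701
```

>>> apply_moves(
  moves="-2.5 2 8 0 0 0.11 60; -2 2 8 0 0 0.11 60; -2 2.5 8 0 0 0.11 60; -1.5 2.5 8 0 0 0.11 60; -1 3 8 0 0 0.11 60; -1 3 8 0 0 0.1 60; 0 0 0 0 0 0 60; 0 0 0 0 0 0 60",
)

```text
t: 6.37
ee_pos: [472.6, -221.7, 228.1]
orientation: [0.691, 0.723, -0.001, -0.0]
ft_force: [-0.2, -0.6, 0.2]
opening: 0.703
```

```bash
python3 - <<'E'
from h import *
o=st()
c,o=snap("wrist","w4")
T=np.array(o["ee_pos"]); m=R.from_quat(o["orientation"]).as_matrix()
E
```

```text
t 6.37 pos [ 472.6 -221.7  228.1] yaw 1.6155 tilt [-0.0012 -0.0005] open 0.703 F [-0.2 -0.6  0.2] j [-0.29  0.31  0.81  1.89 -0.25  1.05  0.67]
```

View pics/w4.png

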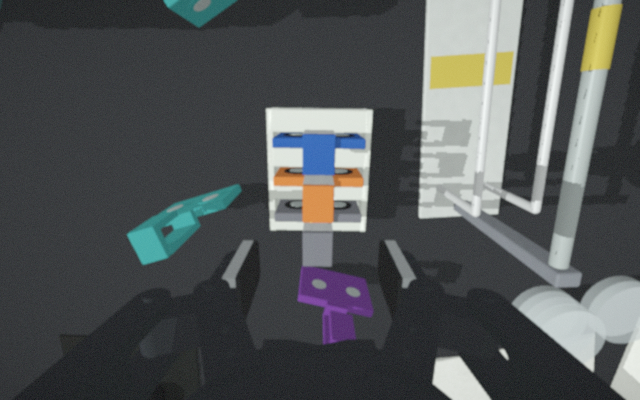

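```bash
python3 - <<'E'
from h import *
c,o=load("w4")
im=c["pixels"]; crop(im,255,120,385,280,4.5,"w4c.png")
x,y=472.3,-220.8
for yw in (np.pi/2+.04,):
  pts=local([(-15,-12,142),(-15,12,142),(15,12,142),(15,-12,142)],x,y,yw,10); print(proj(c,pts,o), (proj(c,pts,o)-[255,120]+.4)*4.5)
E
```

```text
[[332.46301005 222.25774911]
 [301.66083933 222.11350163]
 [301.19255772 184.8124094 ]
 [333.16744131 184.96030167]] [[350.38354521 461.95987099]
 [211.77377701 461.31075733]
 [209.66650974 293.45584229]
 [353.55348589 294.12135751]]
```

View pics/w4c.png

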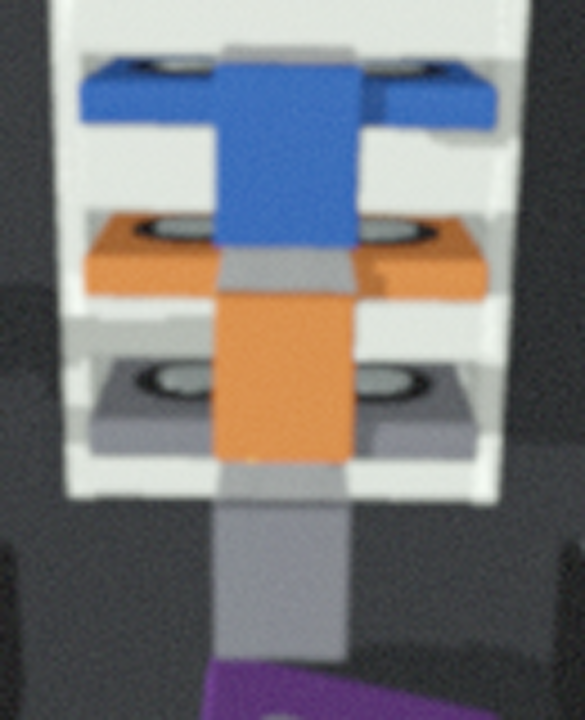

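>>> apply_moves(
  moves="0.5 0 25 0 0 0.005 60; 0.4 0 25 0 0 0 60; 0 0 25 0 0 0 55; 0 0 15 0 0 0 50; 0 0 10 0 0 0 45; 0 0 0 0 0 0 40; 0 0 0 0 0 0 30; 0 0 0 0 0 0 20",
)

```text
t: 7.08
ee_pos: [473.0, -221.4, 129.6]
orientation: [0.694, 0.72, 0.0, 0.001]
ft_force: [-1.6, -0.2, 3.2]
opening: 0.267
```

>>> apply_moves(
  moves="0 0 0 0 0 0 10; 0 0 0 0 0 0 10; 0 0 0 0 0 0 10; 0 0 0 0 0 0 10",
)

```text
t: 7.42
ee_pos: [472.9, -221.4, 129.5]
orientation: [0.694, 0.72, 0.0, 0.001]
ft_force: [-3.7, 0.2, 8.7]
opening: 0.267
```

```bash
python3 - <<'E'
from h import *
o=st()
c,o=snap("wrist","w5")
E
```

```text
t 7.42 pos [ 472.9 -221.4  129.5] yaw 1.6070 tilt [ 0.0015 -0.0004] open 0.267 F [-3.7  0.2  8.7] j [-0.2   0.45  0.72  1.98 -0.39  0.85  0.77]
```

View pics/w5.png

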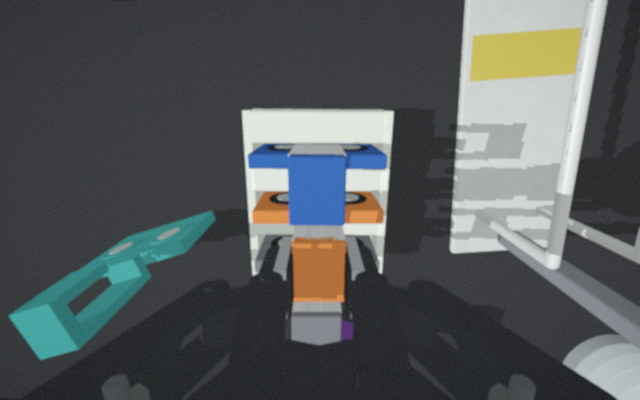

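>>> apply_moves(
  moves="0 0 -8 0 0 0 10; 0 0 -15 0 0 0 10; 0 0 -25 0 0 0 10; 0 0 -27 0 0 0 10; 0 0 -27 0 0 0 10; 0 0 -28 0 0 0 10; 0 0 -28 0 0 0 10; 0 0 -22 0 0 0 10",
)

```text
t: 8.13
ee_pos: [472.4, -221.3, 311.2]
orientation: [0.694, 0.72, 0.001, 0.001]
ft_force: [-0.1, 0.3, -2.6]
opening: 0.269
```

```bash
python3 - <<'E'
from h import *
o=st()
c,_=snap("wrist","w6"); c,_=snap("scene","s2"); crop(c["pixels"],200,60,420,240,3.6,"s2c.png")
E
```

```text
t 8.13 pos [ 472.4 -221.3  311.2] yaw 1.6066 tilt [ 0.0019 -0.0002] open 0.269 F [-0.1  0.3 -2.6] j [-0.35  0.21  0.85  1.79 -0.17  1.21  0.58]
```

View pics/s2c.png

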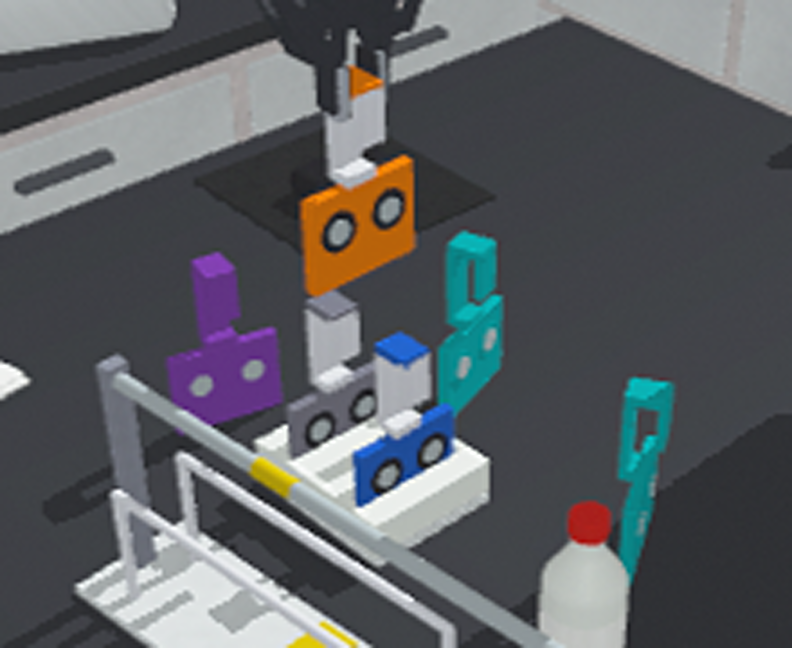

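View pics/w6.png

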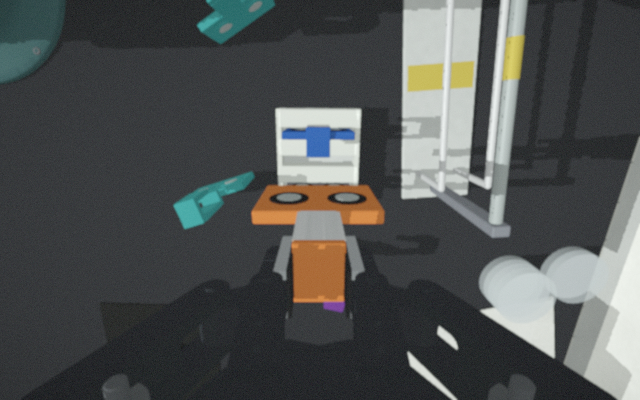

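```bash
python3 - <<'E'
from h import *
o=st()
plan([472.4,-221.3,311.2],1.6066,[451.4,219.8,311],-0.089,n=16,hand=10)
E
```

```text
t 8.23 pos [ 473.5 -221.7  312.2] yaw 1.6069 tilt [ 0.0057 -0.0007] open 0.267 F [ 0.5 -0.2 -3.3] j [-0.35  0.21  0.85  1.79 -0.17  1.21  0.58]
27.6 -0.3 0 0 0 0.106 10; 27.4 -3.3 0 0 0 0.106 10; 26.9 -6.1 0 0 0 0.106 10; 26.1 -8.9 0.1 0 0 0.106 10; 25.1 -11.7 -0 0 0 0.106 10; 23.6 -14.2 -0 0 0 0.106 10; 22 -16.7 -0 0 0 0.106 10; 20.1 -18.9 -0 0 0 0.106 10
18.1 -20.9 0 0 0 0.106 10; 15.7 -22.7 0 0 0 0.106 10; 13.2 -24.2 0 0 0 0.106 10; 10.5 -25.5 0 0 0 0.106 10; 7.9 -26.5 0.1 0 0 0.106 10; 4.9 -27.1 -0 0 0 0.106 10; 2.1 -27.5 -0 0 0 0.106 10; -0.9 -27.6 -0 0 0 0.106 10
end [451.4 219.8 311. ] -0.0894
```

>>> apply_moves(
  moves="27.5 -0.5 0 0 0 0.106 10; 27.5 -3 0 0 0 0.106 10; 27 -6 0 0 0 0.106 10; 26 -9 0 0 0 0.106 10; 25 -12 0 0 0 0.106 10; 23.5 -14 0 0 0 0.106 10; 22 -17 0 0 0 0.106 10; 20 -19 0 0 0 0.106 10",
)

```text
t: 8.9
ee_pos: [459.6, -3.0, 308.1]
orientation: [0.927, 0.375, -0.0, -0.0]
ft_force: [0.5, -0.6, -3.6]
opening: 0.273
```

```bash
python3 -c "
from h import *
st()"
```

```text
t 8.90 pos [459.6  -3.  308.1] yaw 0.7681 tilt [-0.0003  0.0003] open 0.273 F [ 0.5 -0.6 -3.6] j [-0.8   0.04  0.76  1.93 -0.03  1.19 -0.83]
```

>>> apply_moves(
  moves="18 -21 0 0 0 0.106 10; 16 -22.5 0 0 0 0.106 10; 13 -24 0 0 0 0.106 10; 10.5 -25.5 0 0 0 0.106 10; 8 -26.5 0 0 0 0.106 10; 5 -27 0 0 0 0.106 10; 2 -27.5 0 0 0 0.106 10; -1 -27.5 0 0 0 0.106 10",
)

```text
t: 9.57
ee_pos: [446.2, 216.8, 308.0]
orientation: [0.999, -0.04, -0.0, 0.0]
ft_force: [1.2, -0.0, -3.6]
opening: 0.265
```

>>> apply_moves(
  moves="0 0 0 0 0 0 10; 0 0 0 0 0 0 10",
)

```text
t: 9.73
ee_pos: [446.2, 216.6, 307.7]
orientation: [0.999, -0.036, -0.0, 0.001]
ft_force: [-0.3, -0.9, -3.4]
opening: 0.267
```

```bash
python3 -c "
from h import *
st(); c,o=snap('wrist','w7'); c,_=snap('scene','s3'); crop(c['pixels'],350,100,500,320,2.7,'s3c.png')"
```

```text
t 9.73 pos [446.2 216.6 307.7] yaw -0.0723 tilt [-0.0007 -0.0011] open 0.267 F [-0.3 -0.9 -3.4] j [-1.07  0.12  0.61  1.85 -0.08  1.2  -2.08]
```

View pics/w7.png

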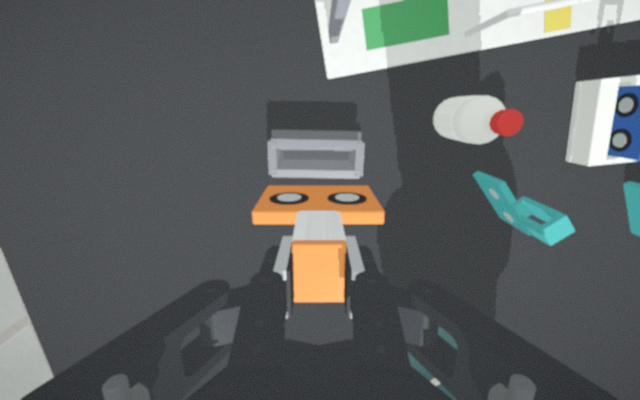

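View pics/s3c.png

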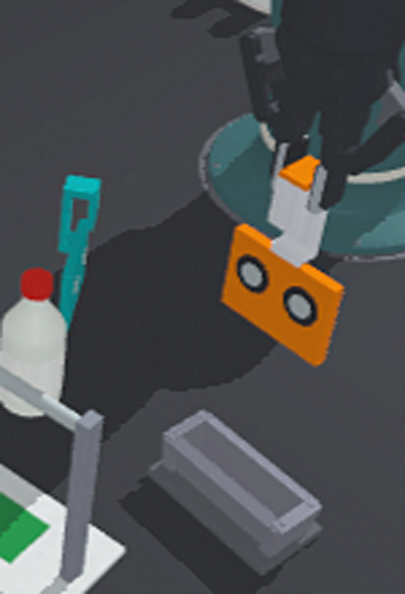

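```bash
python3 - <<'E'
from h import *
for tag in ("w5","w7"):
    c,o=load(tag); T=o["ee_pos"]; y=yaw_of(o["orientation"])
    pts=[(5,-45,70),(5,45,70),(-5,45,70),(-5,-45,70),(5,-45,0),(5,45,0),(-15,-12,142),(15,-12,142),(15,12,142),(-15,12,142)]
    q=local(pts,T[0]+.6*np.cos(y),T[1]+.6*np.sin(y),y,T[2]-119.5)
    print(tag,np.round(proj(c,q,o),1).tolist())
    crop(c["pixels"],240,170,400,310,4.5,tag+"c.png")
c,o=load("w7"); crop(c["pixels"],250,90,380,200,6,"w7d.png")
q=local([(14,-53,45),(14,53,45),(-14,53,45),(-14,-53,45)],452,219.8,-.089); print((proj(c,q,o)-[250,90]+.4)*6)
E
```

```text
w5 [[383.6, 209.5], [250.4, 209.5], [251.4, 223.3], [382.7, 223.2], [367.4, 183.8], [267.2, 183.9], [342.2, 300.8], [343.7, 242.0], [288.9, 242.0], [290.8, 300.8]]
w7 [[384.5, 211.3], [251.6, 211.4], [252.5, 225.2], [383.6, 225.0], [368.0, 185.3], [268.0, 185.4], [343.9, 303.2], [345.5, 244.8], [290.9, 244.8], [292.6, 303.3]]
[[632.14364391 355.85432352]
 [157.71688318 348.25025713]
 [160.70411018 471.74850986]
 [625.88677255 478.99174816]]
```

View pics/w7c.png

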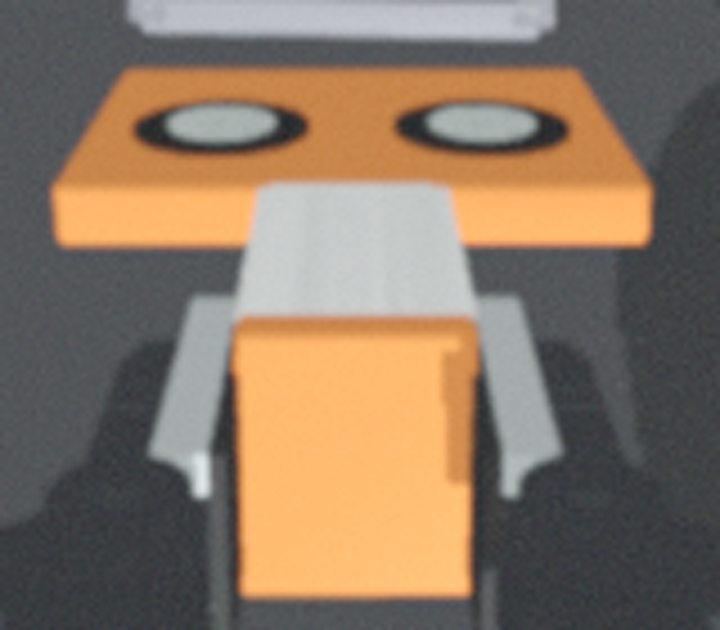

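View pics/w5c.png

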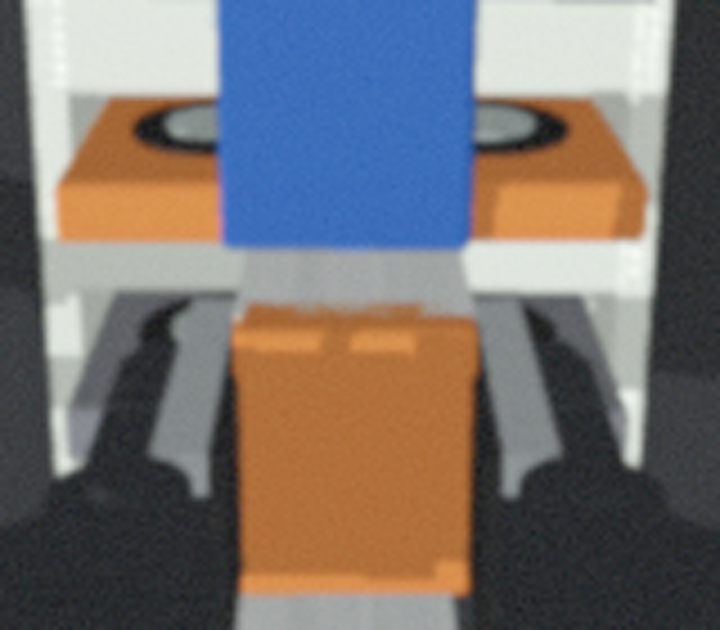

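View pics/w7d.png

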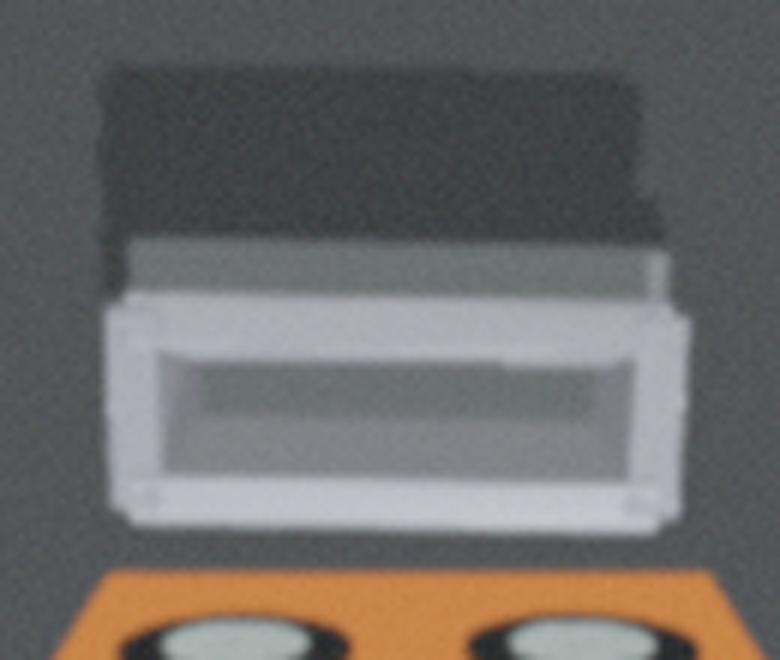

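>>> apply_moves(
  moves="4.2 -3 10 0 0 0.017 10; 0 0 30 0 0 0 10; 0 0 30 0 0 0 10; 0 0 30 0 0 0 10; 0 0 20 0 0 0 10; 0 0 0 0 0 0 10",
)

```text
t: 10.33
ee_pos: [449.7, 216.6, 184.4]
orientation: [0.999, -0.047, -0.002, 0.002]
ft_force: [-0.8, -0.8, -2.8]
opening: 0.266
```

```bash
python3 -c "
from h import *
st(); c,o=snap('wrist','w8');T=o['ee_pos'];y=yaw_of(o['orientation'])
for bx,by in((452,219.8),(450.4,218.8)): print(proj(c,local([(14,-53,45),(14,53,45),(-14,53,45),(-14,-53,45)],bx,by,-.089),o))
"
```

```text
t 10.33 pos [449.7 216.6 184.4] yaw -0.0934 tilt [-0.0044 -0.0039] open 0.266 F [-0.8 -0.8 -2.8] j [-1.01  0.29  0.59  1.98 -0.19  0.94 -1.99]
[[369.53729291 168.7088525 ]
 [258.16528376 169.35914657]
 [259.96572973 197.49631549]
 [368.27103907 196.8268071 ]]
[[370.65991118 170.25338585]
 [259.46035865 170.904776  ]
 [261.22249039 198.95742825]
 [369.3647028  198.28699383]]
```

View pics/w8.png

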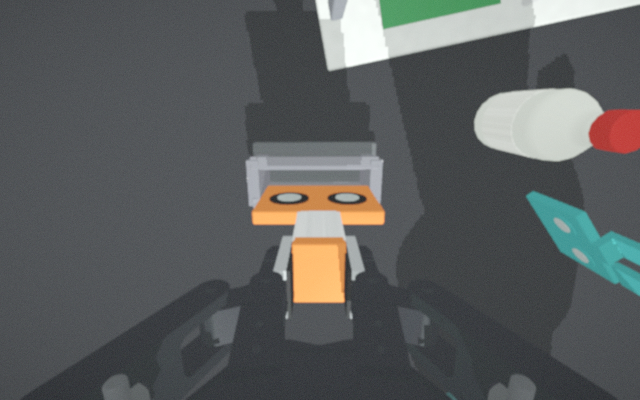

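>>> apply_moves(
  moves="0.8 -2.5 10 0 0 -0.003 10; 0 0 15 0 0 0 10; 0 0 10 0 0 0 10; 0 0 6 0 0 0 10; 0 0 0 0 0 0 10; 0 0 0 0 0 0 10",
)

```text
t: 10.88
ee_pos: [452.5, 220.7, 147.7]
orientation: [0.999, -0.044, 0.0, 0.0]
ft_force: [0.1, -0.1, -2.9]
opening: 0.267
```

```bash
python3 -c "
from h import *
st(); c,o=snap('wrist','w9')
"
```

```text
t 10.88 pos [452.5 220.7 147.7] yaw -0.0890 tilt [ 0.0002 -0.    ] open 0.267 F [ 0.1 -0.1 -2.9] j [-0.99  0.35  0.56  2.01 -0.24  0.85 -1.95]
```

View pics/w9.png

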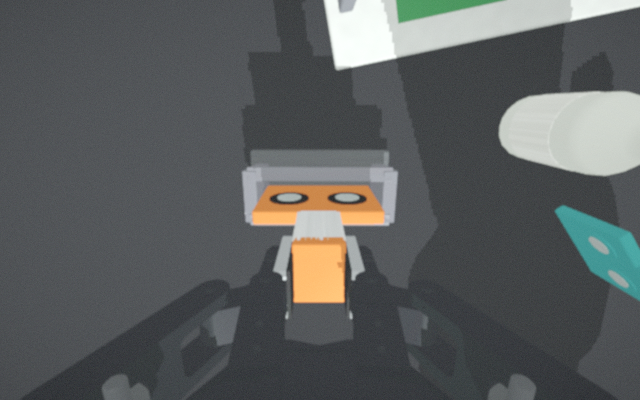

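```bash
python3 -c "
from h import *
c,o=load('w9'); crop(c['pixels'],235,140,405,240,4.5,'w9c.png')
T=o['ee_pos'];y=yaw_of(o['orientation'])
for bx,by in((452,219.8),(450.4,218.8)): print(((proj(c,local([(14,-53,45),(14,53,45),(-14,53,45),(-14,-53,45),(35,-65,5),(35,65,5)],bx,by,-.089),o)-[235,140]+.4)*4.5).round().tolist())
st()
"
```

```text
[[666.0, 187.0], [97.0, 188.0], [106.0, 329.0], [657.0, 329.0], [690.0, 45.0], [71.0, 45.0]]
[[671.0, 195.0], [103.0, 195.0], [112.0, 337.0], [662.0, 336.0], [695.0, 52.0], [77.0, 52.0]]
t 10.93 pos [452.6 220.9 147.9] yaw -0.0890 tilt [0.0007 0.0004] open 0.265 F [ 0.4 -0.1 -3.9] j [-0.99  0.35  0.56  2.01 -0.24  0.85 -1.95]
```

View pics/w9c.png

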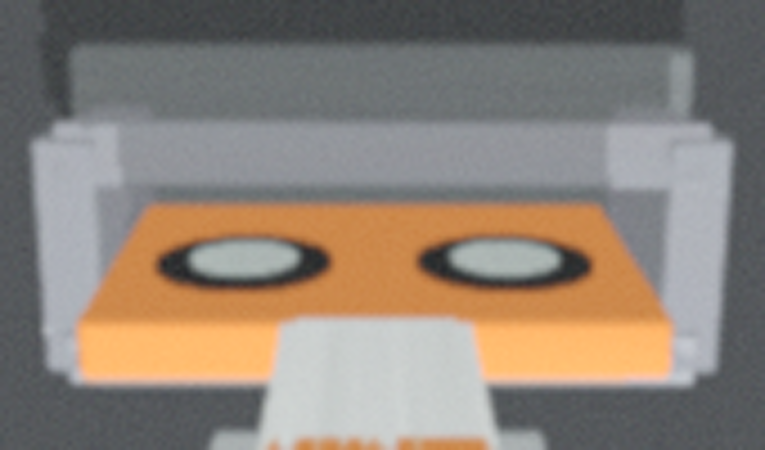

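>>> apply_moves(
  moves="-1 1 4 0 0 0 10; 0 0 5 0 0 0 10; 0 0 4 0 0 0 10; 0 0 2 0 0 0 10; 0 0 0 0 0 0 10",
)

```text
t: 11.35
ee_pos: [450.9, 219.7, 131.8]
orientation: [0.999, -0.044, -0.0, 0.0]
ft_force: [0.3, 0.4, -2.9]
opening: 0.269
```

```bash
python3 -c "
from h import *
st(); c,o=snap('wrist','w10'); crop(c['pixels'],235,140,405,240,4.5,'w10c.png')
"
```

```text
t 11.35 pos [450.9 219.7 131.8] yaw -0.0889 tilt [-0.0007 -0.0006] open 0.269 F [ 0.3  0.4 -2.9] j [-0.97  0.37  0.55  2.02 -0.26  0.82 -1.93]
```

View pics/w10c.png

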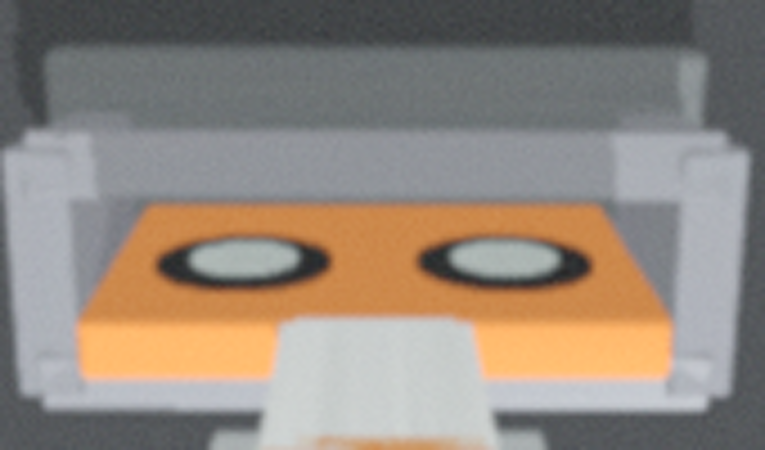

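>>> apply_moves(
  moves="0 0 1.5 0 0 0 10; 0 0 1 0 0 0 10; 0 0 0 0 0 0 10",
)

```text
t: 11.65
ee_pos: [451.1, 219.8, 129.7]
orientation: [0.999, -0.044, -0.0, 0.0]
ft_force: [-0.2, 0.2, -2.8]
opening: 0.266
```

>>> apply_moves(
  moves="0 0 0.7 0 0 0 10; 0 0 0.5 0 0 0 10; 0 0 0 0 0 0 10",
)

```text
t: 11.9
ee_pos: [451.8, 220.4, 129.4]
orientation: [0.999, -0.044, 0.001, -0.001]
ft_force: [-1.3, 0.4, 10.0]
opening: 0.266
```

Contact with the slot floor (force jumped up). Release.

>>> apply_moves(
  moves="0 0 -0.3 0 0 0 30; 0 0 0 0 0 0 45; 0 0 0 0 0 0 60; 0 0 0 0 0 0 70; 0 0 0 0 0 0 70",
)

```text
t: 12.32
ee_pos: [451.2, 219.8, 128.9]
orientation: [0.999, -0.044, -0.0, 0.0]
ft_force: [0.2, 0.1, 0.5]
opening: 0.818
```

```bash
python3 -c "
from h import *
st(); c,o=snap('wrist','w11'); c,_=snap('scene','s4'); crop(c['pixels'],350,130,500,330,2.9,'s4c.png')
"
```

```text
t 12.32 pos [451.2 219.8 128.9] yaw -0.0890 tilt [-0.     -0.0001] open 0.818 F [0.2 0.1 0.5] j [-0.97  0.37  0.55  2.02 -0.26  0.81 -1.93]
```

View pics/w11.png

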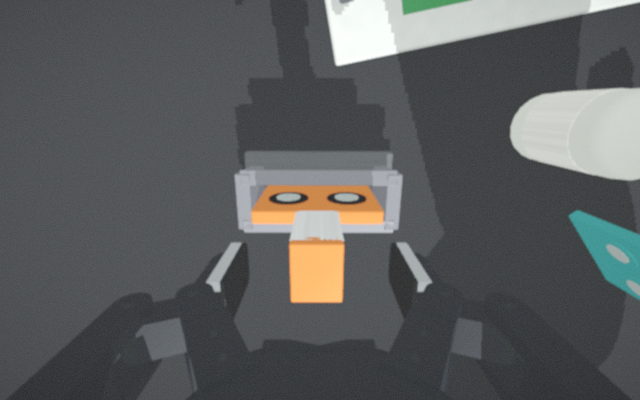

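View pics/s4c.png

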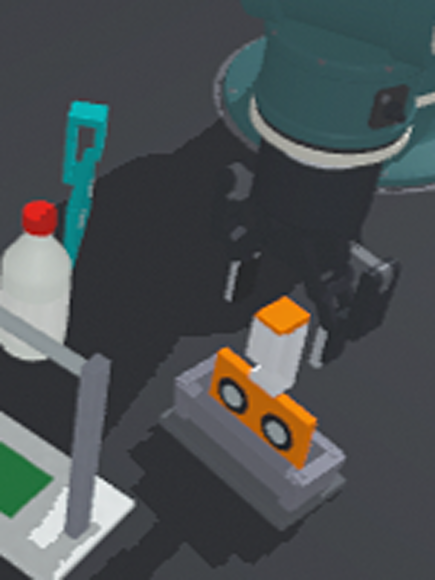

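>>> apply_moves(
  moves="0 0 -15 0 0 0 75; 0 0 -25 0 0 0 75; 0 0 -25 0 0 0 75; 0 0 -5 0 0 -0.11 75; 0 0 0 0 0 -0.11 75; 0 0 0 0 0 -0.11 75; 0 0 0 0 0 -0.11 75; 0 0 0 0 0 -0.11 75",
)

```text
t: 13.08
ee_pos: [451.1, 219.8, 199.0]
orientation: [0.973, 0.231, 0.0, 0.0]
ft_force: [-1.3, -0.2, -0.1]
opening: 0.88
```

>>> apply_moves(
  moves="0 0 0 0 0 -0.11 75; 0 0 0 0 0 -0.11 75; 0 0 0 0 0 -0.11 75; 0 0 0 0 0 -0.11 75; 0 0 0 0 0 -0.11 75; 0 0 0 0 0 -0.11 75; 0 0 0 0 0 -0.11 75; 0 0 0 0 0 -0.11 75",
)

```text
t: 13.75
ee_pos: [451.1, 219.8, 198.9]
orientation: [0.782, 0.624, -0.0, 0.0]
ft_force: [1.0, -0.3, 0.3]
opening: 0.874
```

>>> apply_moves(
  moves="0 0 0 0 0 -0.11 75; 0 0 0 0 0 -0.03 75; 0 0 0 0 0 0 75; 0 0 0 0 0 0 75",
)

```text
t: 14.08
ee_pos: [451.2, 219.7, 198.9]
orientation: [0.739, 0.674, -0.0, 0.0]
ft_force: [-0.3, 0.4, -0.1]
opening: 0.879
```

```bash
python3 -c "
from h import *
st(); c,o=snap('wrist','w12'); 
p=[(-15,-12,142),(-15,12,142),(15,12,142),(15,-12,142)]
print(proj(c,local(p,451.8,219.8,-.089,10),o))
crop(c['pixels'],230,150,410,330,4,'w12c.png'); print(((proj(c,local(p,451.8,219.8,-.089,10),o)-[230,150]+.4)*4).round(1))
"
```

```text
t 14.08 pos [451.2 219.7 198.9] yaw 1.4792 tilt [-0.0001 -0.0001] open 0.879 F [-0.3  0.4 -0.1] j [-0.8   0.24  0.33  1.96 -0.1   0.96 -0.51]
[[296.10911755 235.11713658]
 [295.22878866 201.71507044]
 [340.56703594 201.59354307]
 [339.93459199 235.00617073]]
[[266.  342.1]
 [262.5 208.5]
 [443.9 208. ]
 [441.3 341.6]]
```

View pics/w12c.png

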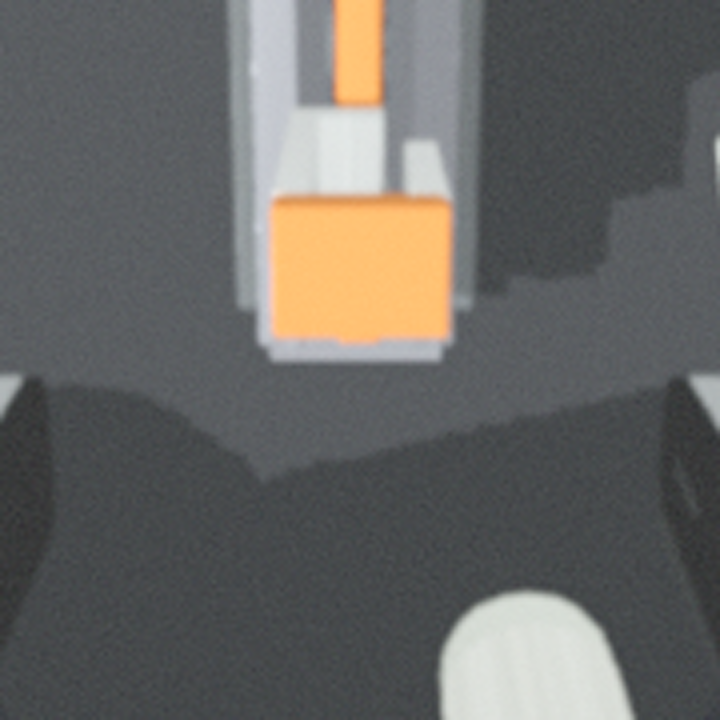

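>>> apply_moves(
  moves="0.4 1.2 15 0 0 -0.003 70; 0 0 25 0 0 0 65; 0 0 20 0 0 0 60; 0 0 10 0 0 0 55; 0 0 0 0 0 0 50; 0 0 0 0 0 0 50",
)

```text
t: 14.63
ee_pos: [452.5, 220.1, 129.2]
orientation: [0.737, 0.676, -0.0, 0.0]
ft_force: [-0.5, 0.5, -0.1]
opening: 0.583
```

```bash
python3 -c "
from h import *
st(); c,o=snap('wrist','w13'); crop(c['pixels'],230,180,410,340,4.3,'w13c.png')
"
```

```text
t 14.63 pos [452.5 220.1 129.2] yaw 1.4834 tilt [-0.0003 -0.0004] open 0.583 F [-0.5  0.5 -0.1] j [-0.78  0.35  0.32  2.01 -0.15  0.8  -0.47]
```

View pics/w13c.png

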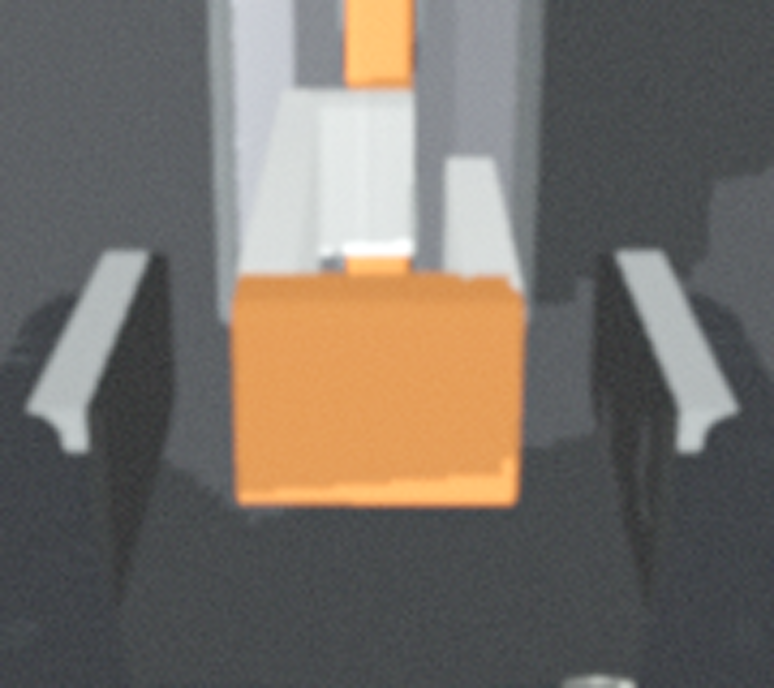

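>>> apply_moves(
  moves="0 -0.5 0 0 0 0 40; 0 0 0 0 0 0 30; 0 0 0 0 0 0 20; 0 0 0 0 0 0 20; 0 0 0 0 0 0 20; 0 0 0 0 0 0 20",
)

```text
t: 15.18
ee_pos: [452.5, 220.5, 130.1]
orientation: [0.737, 0.676, 0.001, 0.0]
ft_force: [-1.1, -0.5, 9.4]
opening: 0.341
```

```bash
python3 -c "
from h import *
st()
"
```

```text
t 15.18 pos [452.5 220.5 130.1] yaw 1.4840 tilt [0.0014 0.0011] open 0.341 F [-1.1 -0.5  9.4] j [-0.78  0.34  0.31  2.01 -0.15  0.8  -0.47]
```

>>> apply_moves(
  moves="0 0 -8 0 0 0 20; 0 0 -15 0 0 0 20; 0 0 -20 0 0 0 20; 0 0 -20 0 0 0 20; 0 0 -10 0 0 0 20; 0 0 0 0 0 0 20",
)

```text
t: 15.68
ee_pos: [452.8, 220.7, 204.2]
orientation: [0.737, 0.676, 0.002, 0.0]
ft_force: [0.4, 0.1, -3.5]
opening: 0.335
```

```bash
python3 -c "
from h import *
o=st()
c,o=snap('wrist','w14')
plan(o['ee_pos'],yaw_of(o['orientation']),[567.7,86.3,200],1.672,n=8,hand=20)
"
```

```text
t 15.68 pos [452.8 220.7 204.2] yaw 1.4841 tilt [0.0029 0.0022] open 0.335 F [ 0.4  0.1 -3.5] j [-0.81  0.24  0.34  1.95 -0.09  0.97 -0.51]
-15.5 15.8 0.5 0 0 -0.023 20; -15.8 15.4 0.6 0 0 -0.024 20; -16.2 15 0.5 0 0 -0.023 20; -16.6 14.6 0.5 0 0 -0.024 20; -16.9 14.3 0.5 0 0 -0.023 20; -17.2 13.8 0.6 0 0 -0.024 20; -17.6 13.5 0.5 0 0 -0.023 20; -17.8 13 0.5 0 0 -0.024 20
end [567.7  86.3 200. ] 1.6721
```

View pics/w14.png

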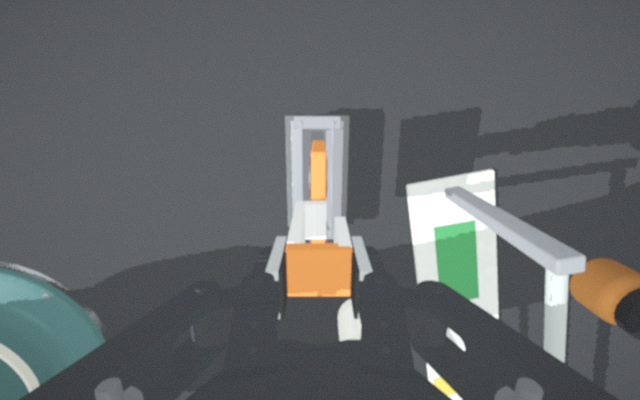

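>>> apply_moves(
  moves="-15.5 16 0.5 0 0 -0.023 20; -16 15.5 0.5 0 0 -0.024 20; -16 15 0.5 0 0 -0.023 20; -16.5 14.5 0.5 0 0 -0.024 20; -17 14.5 0.5 0 0 -0.023 20; -17 14 0.5 0 0 -0.024 20; -17.5 13.5 0.5 0 0 -0.023 20; -18 13 0.5 0 0 -0.024 20",
)

```text
t: 16.4
ee_pos: [567.4, 85.0, 196.3]
orientation: [0.67, 0.742, -0.001, -0.001]
ft_force: [1.2, 1.3, -2.4]
opening: 0.334
```

>>> apply_moves(
  moves="0 0 0 0 0 0 20; 0 0 0 0 0 0 20",
)

```text
t: 16.57
ee_pos: [567.2, 84.7, 196.4]
orientation: [0.671, 0.741, -0.001, -0.0]
ft_force: [-0.1, 0.0, -3.0]
opening: 0.335
```

```bash
python3 -c "
from h import *
st(); c,o=snap('wrist','w15')
yr=.101; u=np.array([-np.sin(yr),np.cos(yr)])
C=np.array([630.5,-38])
for s in (60,130,200): print(s,proj(c,np.r_[C+u*s,170],o),proj(c,np.r_[C+u*s+np.array([u[1],-u[0]])*6,170],o),proj(c,np.r_[C+u*s-np.array([u[1],-u[0]])*6,170],o))
c,_=snap('top','t2'); crop(c['pixels'],200,140,420,260,3.6,'t2c.png')
"
```

```text
t 16.57 pos [567.2  84.7 196.4] yaw 1.6700 tilt [-0.0019 -0.0012] open 0.335 F [-0.1  0.  -3. ] j [-0.5   0.38  0.38  1.79 -0.16  1.    0.04]
60 [[392.61512578 324.64229869]] [[401.5442138  324.64198877]] [[383.68772399 324.64260856]]
130 [[400.52828497 228.12171574]] [[410.44286911 228.11125093]] [[390.61577958 228.13217836]]
200 [[410.40279616 107.6775853 ]] [[421.54740098 107.65162888]] [[399.26081754 107.7035356 ]]
```

View pics/w15.png

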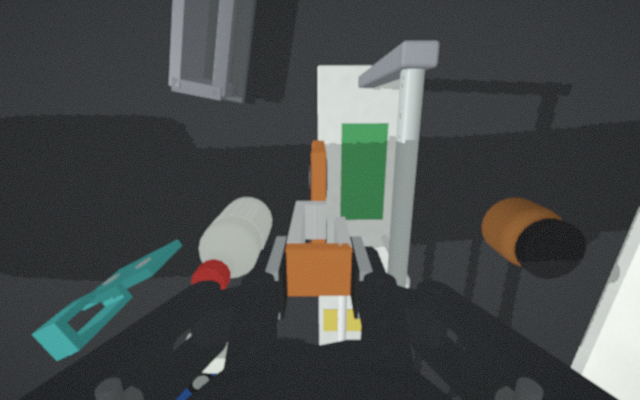

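View pics/t2c.png

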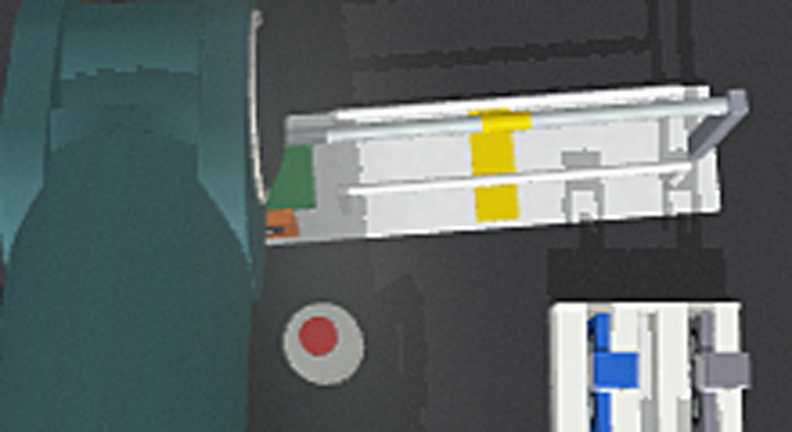

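```bash
python3 -c "
from h import *
c,o=load('w15'); crop(c['pixels'],280,180,440,300,4.9,'w15c.png')
g=cv2.cvtColor(c['pixels'],cv2.COLOR_RGB2GRAY).astype(int)
for r in (110,130,180,228,250): print(r,g[r,384:428].tolist())
T=o['ee_pos'];y=yaw_of(o['orientation'])-np.pi/2
p=[(-15,-12,142),(-15,12,142),(15,12,142),(15,-12,142),(-5,45,70),(5,45,70),(15,12,104),(9,12,104)]
print(proj(c,local(p,T[0],T[1],y,T[2]-120),o).round(1).tolist())
"
```

```text
110 [216, 215, 214, 213, 215, 211, 214, 214, 215, 215, 215, 214, 214, 209, 198, 193, 197, 201, 202, 208, 216, 221, 223, 215, 209, 204, 202, 198, 193, 191, 185, 180, 174, 167, 161, 149, 136, 104, 70, 58, 66, 62, 63, 64]
130 [128, 128, 131, 159, 195, 212, 217, 217, 217, 216, 218, 214, 206, 197, 196, 198, 201, 206, 211, 219, 225, 221, 213, 208, 203, 198, 195, 192, 190, 183, 175, 170, 160, 154, 140, 114, 81, 70, 61, 66, 66, 63, 66, 63]
180 [124, 154, 172, 176, 176, 175, 174, 176, 167, 151, 145, 140, 143, 147, 145, 148, 148, 148, 150, 151, 153, 150, 152, 150, 151, 151, 151, 150, 150, 149, 132, 93, 52, 54, 48, 46, 47, 51, 48, 53, 45, 48, 49, 48]
228 [179, 178, 177, 178, 178, 169, 153, 140, 141, 142, 147, 147, 149, 151, 153, 153, 152, 153, 152, 149, 151, 152, 150, 150, 150, 143, 124, 84, 58, 47, 47, 52, 47, 49, 50, 48, 47, 43, 47, 49, 46, 48, 49, 48]
250 [219, 216, 199, 172, 155, 145, 139, 144, 142, 147, 146, 149, 150, 152, 149, 152, 152, 153, 150, 154, 151, 151, 149, 146, 131, 96, 70, 64, 62, 62, 66, 65, 60, 63, 64, 68, 63, 63, 60, 65, 60, 58, 54, 46]
[[284.2, 295.6], [282.4, 248.8], [350.1, 248.9], [348.6, 295.7], [309.4, 150.9], [325.0, 150.9], [343.5, 218.2], [332.9, 218.2]]
```

View pics/w15c.png

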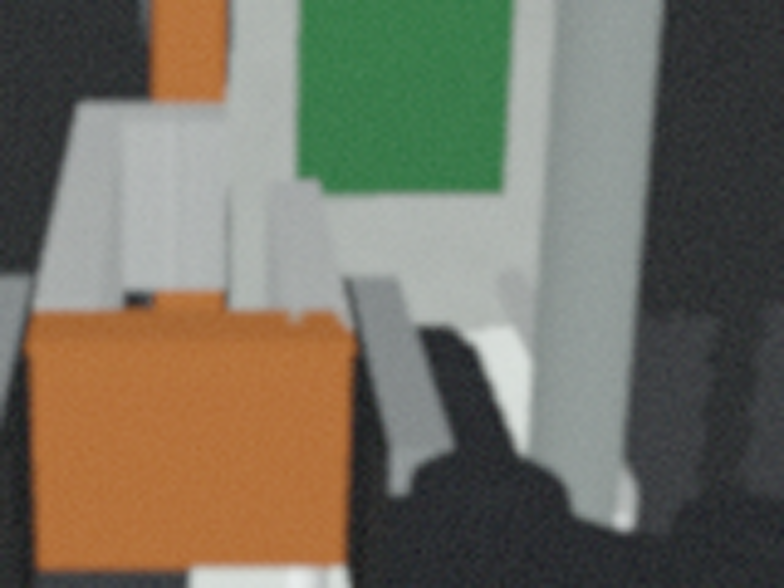

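>>> apply_moves(
  moves="0 6 -2.5 0 0 0 20; 0 10 0 0 0 -0.002 20; 0 10 0 0 0 0 20; 0 10 0 0 0 0 20; 0 8 0 0 0 0 20; 0 0 0 0 0 0 20; 0 0 0 0 0 0 20",
)

```text
t: 17.25
ee_pos: [611.1, 90.8, 200.2]
orientation: [0.67, 0.743, -0.0, -0.0]
ft_force: [-0.1, -0.2, -3.1]
opening: 0.339
```

```bash
python3 -c "
from h import *
st(); c,o=snap('wrist','w16'); crop(c['pixels'],260,60,440,300,2.5,'w16c.png')
C=np.array([630.5,-38]);yr=.101; u=np.array([-np.sin(yr),np.cos(yr)]);v=np.array([u[1],-u[0]])
d=np.array(o['ee_pos'])[:2]-C; print('rail frame x,y of TCP',d@v,d@u)
"
```

```text
t 17.25 pos [611.1  90.8 200.2] yaw 1.6745 tilt [-0.0004 -0.0002] open 0.339 F [-0.1 -0.2 -3.1] j [-0.47  0.45  0.37  1.67 -0.18  1.05  0.06]
rail frame x,y of TCP -6.274292579755144 130.06480477996223
```

View pics/w16c.png

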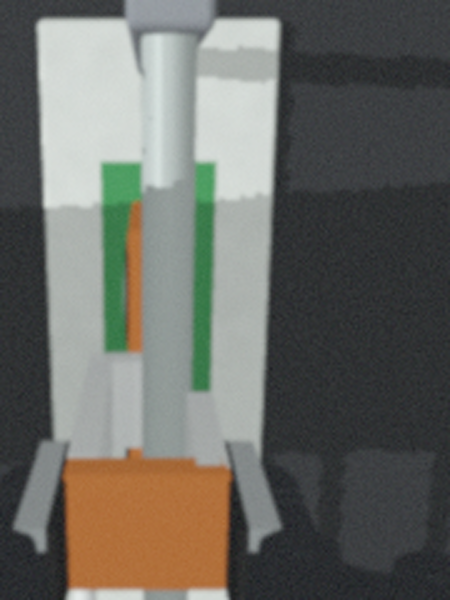

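>>> apply_moves(
  moves="0 3 0 0 0 -0.001 20; 0 2.7 0 0 0 -0.001 20; 0 0 0 0 0 0 20; 0 0 0 0 0 0 20",
)

```text
t: 17.63
ee_pos: [616.9, 91.0, 200.4]
orientation: [0.669, 0.743, -0.0, 0.0]
ft_force: [0.2, 0.2, -2.7]
opening: 0.334
```

```bash
cat >> h.py <<'E'
def rail(o):
    C=np.array([630.5,-38]);yr=.101; u=np.array([-np.sin(yr),np.cos(yr)]);v=np.array([u[1],-u[0]])
    d=np.array(o['ee_pos'])[:2]-C; print('rail x %.2f y %.2f'%(d@v,d@u))
E
python3 -c "
from h import *
st(); c,o=snap('wrist','w17'); crop(c['pixels'],260,60,440,300,2.5,'w17c.png'); rail(o)
"
```

```text
t 17.63 pos [616.9  91.  200.4] yaw 1.6762 tilt [ 0.0001 -0.0001] open 0.334 F [ 0.2  0.2 -2.7] j [-0.47  0.46  0.37  1.66 -0.19  1.05  0.06]
rail x -0.51 y 129.74
```

View pics/w17c.png

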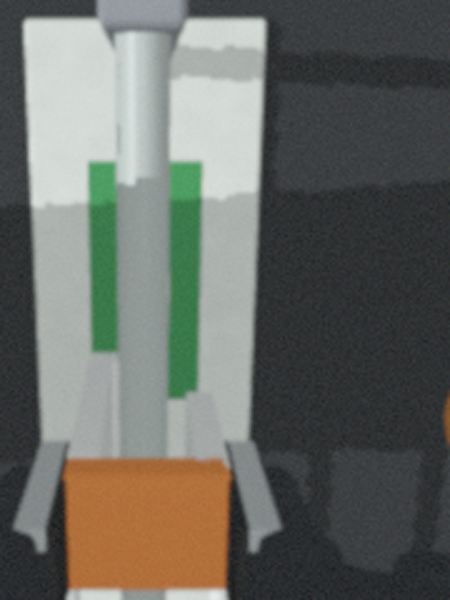

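>>> apply_moves(
  moves="0 -0.6 5 0 0 0.002 20; 0 0 10 0 0 0 20; 0 0 10 0 0 0 20; 0 0 8 0 0 0 20; 0 0 1 0 0 0 20; 0 0 0 0 0 0 20; 0 0 0 0 0 0 20",
)

```text
t: 18.27
ee_pos: [616.4, 90.9, 166.4]
orientation: [0.67, 0.743, -0.0, 0.0]
ft_force: [0.4, -0.0, -3.1]
opening: 0.335
```

```bash

python3 -c "
from h import *
st(); c,o=snap('wrist','w18'); crop(c['pixels'],260,60,440,300,2.5,'w18c.png'); rail(o)
"
```

```text
t 18.27 pos [616.4  90.9 166.4] yaw 1.6740 tilt [-0.     -0.0002] open 0.335 F [ 0.4 -0.  -3.1] j [-0.46  0.5   0.36  1.69 -0.2   0.99  0.07]
rail x -1.06 y 129.64
```

View pics/w18c.png

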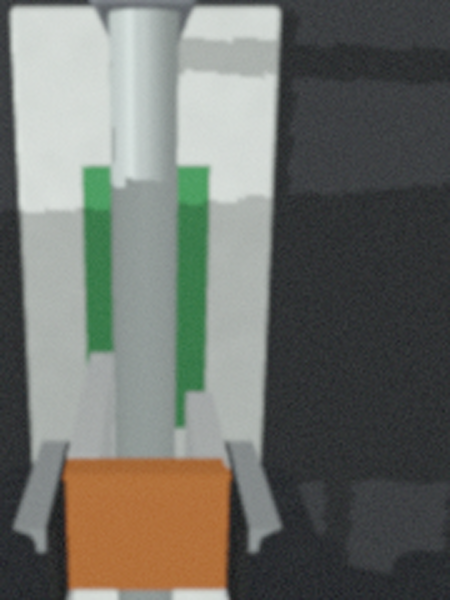

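>>> apply_moves(
  moves="0 0 2 0 0 0 20; 0 0 1 0 0 0 20; 0 0 0 0 0 0 20; 0 0 0 0 0 0 20",
)

```text
t: 18.65
ee_pos: [616.3, 90.9, 163.5]
orientation: [0.67, 0.743, 0.0, 0.0]
ft_force: [-0.2, -0.1, -3.5]
opening: 0.335
```

>>> apply_moves(
  moves="-8 0 0 0 0 0.002 20; -15 0 0 0 0 0 20; -18 0 0 0 0 0 20; -18 0 0 0 0 0 20; -18 0 0 0 0 0 20; -18 0 0 0 0 0 20; -5 0 0 0 0 0 20; 0 0 0 0 0 0 20",
)

```text
t: 19.32
ee_pos: [626.4, -10.8, 163.6]
orientation: [0.671, 0.741, -0.0, 0.0]
ft_force: [0.1, 0.6, -2.7]
opening: 0.336
```

```bash

python3 -c "
from h import *
st(); c,o=snap('wrist','w19'); crop(c['pixels'],260,60,440,300,2.5,'w19c.png'); rail(o)
"
```

```text
t 19.32 pos [626.4 -10.8 163.6] yaw 1.6692 tilt [ 0.0002 -0.0008] open 0.336 F [ 0.1  0.6 -2.7] j [-0.31  0.51  0.38  1.68 -0.22  0.99  0.24]
rail x -1.32 y 27.43
```

View pics/w19c.png

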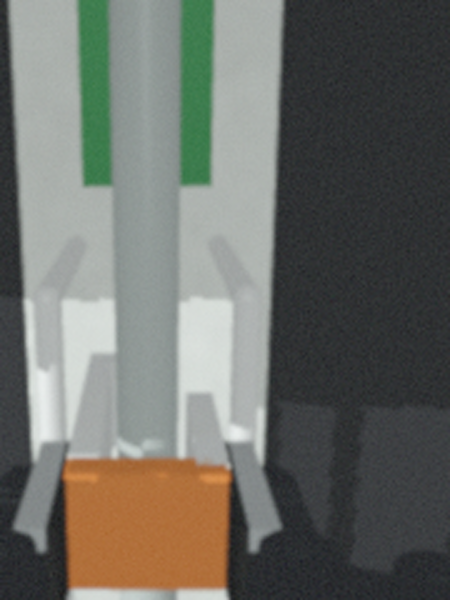

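>>> apply_moves(
  moves="-10 0 0 0 0 -0.002 20; -18 0 0 0 0 0 20; -18 0 0 0 0 0 20; -18 0 0 0 0 0 20; -18 0 0 0 0 0 20; -10 0 0 0 0 0 20; -2.5 0 0 0 0 0 20; 0 0 0 0 0 0 20",
)

```text
t: 20.03
ee_pos: [636.1, -102.5, 163.3]
orientation: [0.67, 0.743, -0.0, -0.0]
ft_force: [0.2, 0.8, -2.9]
opening: 0.33
```

```bash

python3 -c "
from h import *
st(); c,o=snap('wrist','w20'); rail(o); crop(c['pixels'],260,60,440,300,2.5,'w20c.png')
c,_=snap('top','t3'); crop(c['pixels'],210,130,430,260,3.6,'t3c.png')
c,_=snap('scene','s5'); crop(c['pixels'],200,100,400,340,2.5,'s5c.png')
"
```

```text
t 20.03 pos [ 636.1 -102.5  163.3] yaw 1.6738 tilt [-0.0002  0.0001] open 0.330 F [ 0.2  0.8 -2.9] j [-0.17  0.54  0.39  1.63 -0.23  1.01  0.4 ]
rail x -0.90 y -64.70
```

View pics/t3c.png

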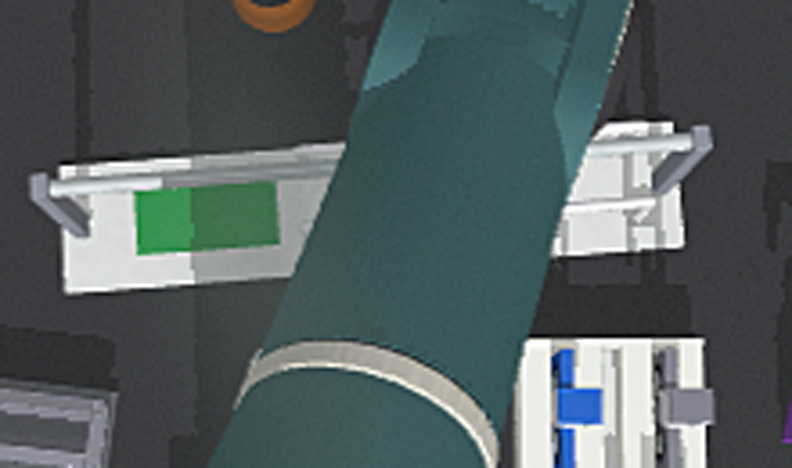

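View pics/s5c.png

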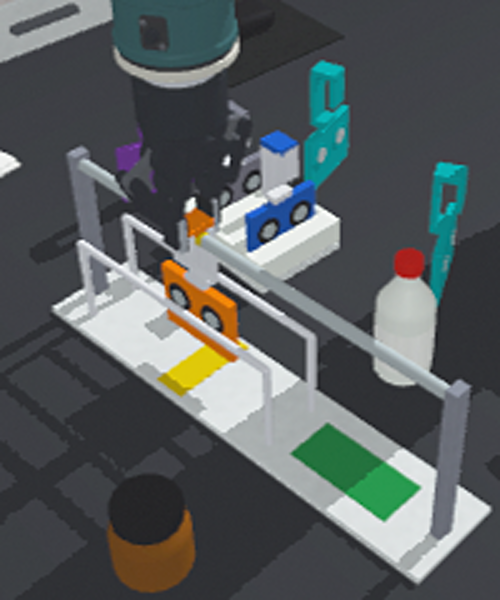

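View pics/w20c.png

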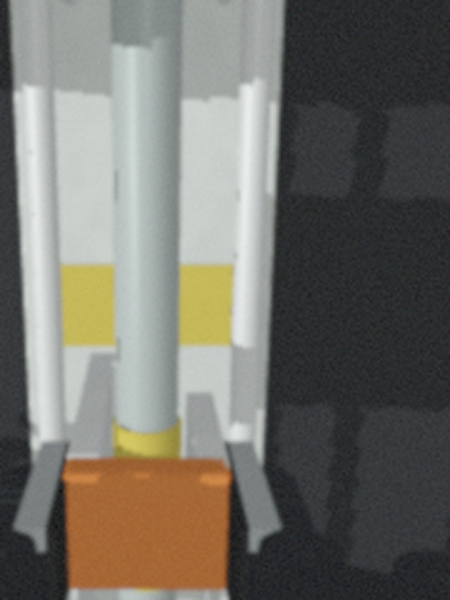

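```bash

python3 -c "
from h import *
c,o=load('w20')
C=np.array([630.5,-38]);yr=.101; u=np.array([-np.sin(yr),np.cos(yr)])
p=onplane(c,[[260+148/2.5-.4,60+428/2.5-.4]],176,o)[0]; print(p,(p[:2]-C)@u)
T=np.array(o['ee_pos'])[:2]
print('TCP',(T-C)@u)
for r in (265,345):
  for z in (0,6,10):
    p=onplane(c,[[260+90/2.5-.4,60+r/2.5-.4]],z,o)[0]; print(r,z,(p[:2]-C)@u)
# crown +y edge
for z,r in((185.3,477),(177,460)):
  p=onplane(c,[[260+148/2.5-.4,60+r/2.5-.4]],z,o)[0]; print('crown +y edge',(p[:2]-C)@u)
p=onplane(c,[[260+148/2.5-.4,60+588/2.5-.4]],185.3,o)[0]; print('crown -y edge',(p[:2]-C)@u)
"
```

```text
[635.51146689 -85.81437643 176.        ] -48.07600449408836
TCP -64.7005196516232
265 0 -50.9383210643137
265 6 -49.787453897656434
265 10 -49.02020911988495
345 0 -85.36972813940523
345 6 -83.54530389313287
345 10 -82.32902106228462
crown +y edge -53.49370014979152
crown +y edge -54.159663870405524
crown -y edge -76.28600646662139
```

>>> apply_moves(
  moves="-0.8 0 0.5 0 0 0.002 20; 0 0 0.5 0 0 0 20; 0 0 0 0 0 0 20",
)

```text
t: 20.43
ee_pos: [636.2, -102.8, 162.3]
orientation: [0.67, 0.742, -0.0, -0.0]
ft_force: [0.2, 1.0, -3.0]
opening: 0.341
```

>>> apply_moves(
  moves="0 0 0.5 0 0 0 20; 0 0 0.5 0 0 0 20; 0 0 0 0 0 0 20",
)

```text
t: 20.68
ee_pos: [636.3, -103.0, 162.0]
orientation: [0.67, 0.742, 0.0, -0.0]
ft_force: [-4.5, 2.3, 6.4]
opening: 0.341
```

>>> apply_moves(
  moves="0 0 0 0 0 0 32; 0 0 0 0 0 0 38; 0 0 0 0 0 0 45; 0 0 0 0 0 0 55; 0 0 0 0 0 0 60; 0 0 0 0 0 0 60",
)

```text
t: 21.18
ee_pos: [636.3, -103.4, 161.4]
orientation: [0.67, 0.742, -0.0, 0.0]
ft_force: [0.3, -0.1, 0.3]
opening: 0.703
```

```bash

python3 -c "
from h import *
st(); c,o=snap('wrist','w21'); rail(o); crop(c['pixels'],220,60,440,330,2.2,'w21c.png')
"
```

```text
t 21.18 pos [ 636.3 -103.4  161.4] yaw 1.6721 tilt [ 0.     -0.0001] open 0.703 F [ 0.3 -0.1  0.3] j [-0.17  0.55  0.39  1.64 -0.23  1.01  0.4 ]
rail x -0.87 y -65.61
```

View pics/w21c.png

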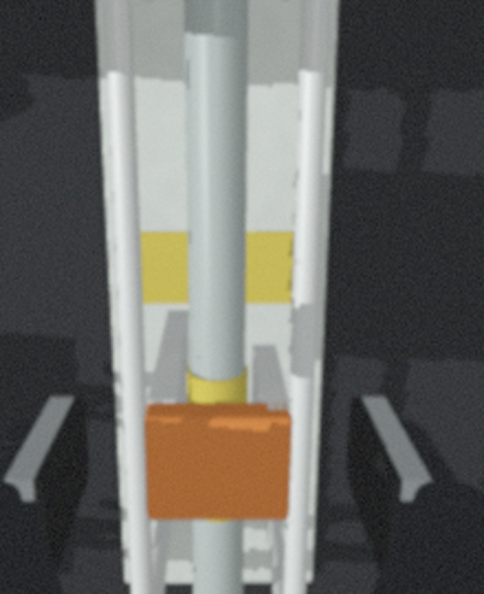

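Released and hanging freely. Now retreat straight up, then away, for final checks.

>>> apply_moves(
  moves="0 0 -10 0 0 0 70; 0 0 -20 0 0 0 75; 0 0 -30 0 0 0 80; 0 0 -38 0 0 0 80; 0 0 -38 0 0 0 80; 0 0 -20 0 0 0 80; 0 0 0 0 0 0 80",
)

```text
t: 21.82
ee_pos: [637.6, -104.0, 323.6]
orientation: [0.671, 0.742, 0.002, 0.003]
ft_force: [1.0, -0.5, -0.2]
opening: 0.939
```

```bash

python3 -c "
from h import *
st(); c,o=snap('wrist','w22'); rail(o); crop(c['pixels'],230,100,410,330,2.6,'w22c.png')
for l in ('mark','hook_seat'): print(l,bot.spot_point('wrist',l))
c,_=snap('scene','s6'); crop(c['pixels'],200,100,400,340,2.5,'s6c.png')
for l in ('mark','hook_seat'): print(l,bot.spot_point('scene',l))
"
```

```text
t 21.82 pos [ 637.6 -104.   323.6] yaw 1.6718 tilt [ 0.0076 -0.0007] open 0.939 F [ 1.  -0.5 -0.2] j [-0.19  0.41  0.43  1.46 -0.17  1.3   0.35]
rail x 0.41 y -66.36
mark [{'centre': [633.7, -102.0, 170.5], 'conf': 0.92}]
hook_seat [{'centre': [366.3, -45.0, 132.0], 'conf': 0.96}, {'centre': [330.0, -268.7, 136.0], 'conf': 0.81}, {'centre': [632.2, -102.4, 177.1], 'conf': 0.62}]
mark []
hook_seat [{'centre': [639.7, -100.8, 175.7], 'conf': 0.88}, {'centre': [501.8, -374.7, 133.9], 'conf': 0.87}, {'centre': [332.7, -264.6, 132.2], 'conf': 0.57}]
```

View pics/w22c.png

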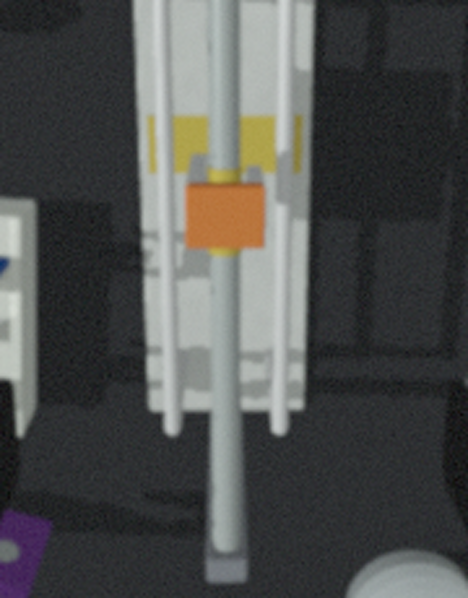

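View pics/s6c.png

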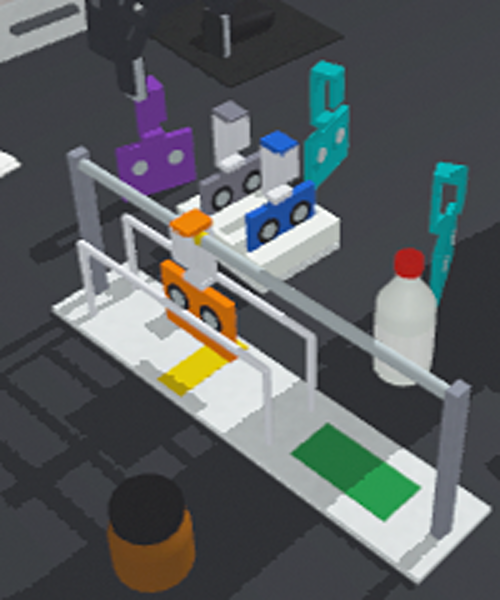

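```bash

python3 -c "
from h import *
c,o=load('w22')
C=np.array([630.5,-38]);yr=.101; u=np.array([-np.sin(yr),np.cos(yr)])
f=lambda r,z:((onplane(c,[[230+225/2.6-.4,100+r/2.6-.4]],z,o)[0])[:2]-C)@u
a,b=f(168,176),f(256,176); d,e=f(183,184),f(248,184)
print(a,b,(a+b)/2,'crown',d,e,(d+e)/2)
d2=st()
"
```

```text
-48.40044774899703 -82.93037839627488 -65.66541307263596 crown -52.45927202134233 -77.32554058719249 -64.89240630426741
t 22.12 pos [ 635.8 -103.2  316.5] yaw 1.6721 tilt [-0.0017  0.    ] open 0.936 F [0.3 0.3 0.6] j [-0.19  0.41  0.43  1.47 -0.17  1.3   0.35]
```

Hook is centred on the band to about 1 mm, hanging upright, and the gripper is clear. Handing in.

```bash
python3 -c "
from h import *
print(bot.sign_off())
"
```

```text
the job is handed in; nothing more can be done
None
```

The orange carrier is hanging freely from the rail over the yellow band, and I handed the job in at about 22 s. `sign_off` gave no verdict, so this rests on my own checks.

**What I did:**
1. I lifted the carrier out of the rack by the y sides of its hook and stood it in the turning block. I lowered it until it touched the slot floor, then let go and opened the gripper.
2. I took the hook again along x, brought the bar in through the mouth at the green end and moved it along to the band. I carried it 1–2 mm above the bar rather than dragging it.
3. At the band I lowered it onto the bar until the wrist force showed contact, then let go and backed away straight up.

**Last checks:**
- **Centring:** in the last wrist picture the band's middle is at −65.7 mm along the rail and the hook's at −64.9 mm. That is about 0.8 mm off, with 10 mm allowed.
- **Hanging:** the carrier looked upright in the last scene picture, and nothing was touching the gripper.
- **Other things:** the blue and grey carriers, the bottle and the jar look unmoved in that picture; I did not measure them again.

**Disagreements:** my first estimate of the band's middle was −67.1 mm, from an earlier wrist picture; it is still well inside the limit. In the last scene picture the network did not find the mark at all, and its hook position differed from its wrist-picture one by about 7 mm across the bar. I relied on my own pixel measurements there.

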